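Refit the snap ring on the film processor's drive spindle

TASK

The snap ring lies loose on the stepped top of the film processor's drive spindle: with the circlip pliers from the stand, tips in its two eyes, spread it just enough to pass over the shaft without overstretching it, and press it gently down against the sprung hub until the hub stops. Let it contract into the groove so that it holds the hub down, then put the pliers back upright in their stand and let go. Do not touch the spindle, hub or ring with the fingers, never press hard, and leave everything else where it is.

Things in the scene. Friction and masses are not known exactly. Their poses are not given: they have to be found in the camera images.
- spindle_nose (a point): centre of the top face of the upright shaft, 96 mm above the table; z up, x from the shaft axis towards the gap between the ring's eyes, y from the right eye to the left. From the top down: nose dia. 32 x 7 mm, square step to dia. 40 (land), groove dia. 34, 7 mm high; its upper edge lies 19 to 31 mm below the top face, unseen behind the hub: spindles differ
- spindle: the spindle with ring and hub, on a grey 120 x 120 x 12 mm base; origin under the base's centre, on the shaft axis; axes as spindle_nose. Under the ring a black toothed hub (dia. 97) slides on the shaft; its raised boss (dia. 47, 10 mm high) covers the groove until pushed down
- eye_left (a point): centre of the upper face of the ring's left eye (+y side): outer dia. 13, through hole dia. 8, 5 mm thick, z up. The ring (bore dia. 35.6, section 5 x 5 mm) lies level round the nose on the step and cannot turn. At rest the eyes are 27 mm in front (+x) of the shaft axis and 11 mm to either side, 22 mm apart
- eye_right (a point): the same for the right eye (-y side)
- ring: the snap ring; origin on the shaft axis, in the plane of its underside, axes as spindle_nose
- ring_slide (a joint): how far the ring has gone down the shaft, m: 0 on the step, 0.013 touching the hub's boss, 0.0185 to 0.0305 (spindles differ) with the hub at its bottom stop, which brings it level with the groove; it goes down only when spread. Let go at the stop it closes into the groove; the hub's spring then lifts it 1.5 mm against the groove's upper edge. Drags with 0.6 N
- ring_left (a joint): opening angle of the ring's left arm about the ring's back (50 mm from the eye), rad; the right arm follows alike. 0 relaxed; from about 0.15 the ring passes over the land (each eye 7.5 mm outwards); beyond 0.23 (11.5 mm) it is overstretched. At 0.15 it takes about 5 N at each eye
- hub_press (a joint): how far the sprung hub is pushed down, m: 0 up, 0.0055 to 0.0175 at its bottom stop (spindles differ; the stop is felt as a sudden hard resistance). About 2 N starts it, 6.5 N holds it down 0.0175
- hub: the black toothed hub; its raised boss (dia. 47 mm), on which the ring presses, has its upper face 76 mm above this origin, which lies on the shaft axis at table height when the hub is up
- pliers_grip (a point): middle of the pliers' handles, where to take them from above, 57 mm above the pivot block's underside; z up, y from right to left handle (squeezing line). Black handles 16 mm wide (x), 10 thick (y), 56 long, with an outward lip (5.5 mm) for the fingertips 21 mm below here, 56 mm over their outsides here at rest, splayed 0.20 rad each (67 at the top, 45 at the bottom)
- pliers: the pliers, tips down, 0.18 kg; origin at the centre of the underside of the pivot block (40 x 30 x 10 mm), axes as pliers_grip. Below it two legs 8 x 10 mm end in flat shoulders 100 mm below the grip point; from these, pins dia. 4.5, 8 mm long, tapered at the end, point down, 20 mm apart at rest
- pliers_left (a joint): squeeze angle of the left half, rad, 0 at rest; the right half follows alike. Pivots 52 mm below the grip point, 48 mm above the shoulders: each handle goes in by 52 mm x angle, each pin out by 48 mm x angle. Needs 5 N at each handle to start, about 19 N with the ring spread
- stand_mouth (a point): centre of the upper face of the black pliers stand (70 x 80 x 66 mm), z up, axes as of the pliers standing in it. Pocket 22 (x) x 54 mm (y), 58 mm deep: the legs hang in it and the pivot block rests on its edges, the grip point then 57 mm above this point
- film_reel: bystander, to be left alone: white plastic film reel, dia. 68 x 34 mm; origin at its underside
- green_bottle: bystander, to be left alone: green bottle, dia. 84 x 210 mm; origin at its underside
- red_bottle: bystander, to be left alone: red bottle, dia. 84 x 190 mm; origin at its underside
- screwdriver: bystander, to be left alone: screwdriver lying on the table; origin at its underside
- parts_tray: bystander, to be left alone: white parts tray 110 x 80 x 25 mm; origin at its underside
Not all that is in view belongs to the job. There is more than one size of the pliers; the job needs the smaller. Leave any yellow look-alike of the spindle alone.

How it is judged:
By the outcome, as a careful person would: the job done as asked, in the order asked, and still so for the second after the job is handed in, with the robot touching nothing.
It also fails if it takes over 72 s, if anything falls off the work surface, if the arm or the gripper's body presses on something with over 40 N, if the wrist force passes 120 N, or if a joint passes its speed limit or range.

ROBOT

A 7-joint arm with a two-finger parallel gripper is mounted at the origin on the work surface. World frame = base frame: x ahead of the robot, y to its left, z up, the work surface at z = 0. Lengths are in m, angles in degrees, forces in N, time in s.
With the tool pointing down it reaches from about 0.425 to 0.875 m from the base axis. Payload 4.7 kg.
Tool frame: the origin (TCP) lies at the very end of the fingers, on their centre line; the grasp point (between the pads) lies env.grip_point_offset behind it (env.grip_point_offset is the distance from the TCP to the grasp point, in m); z points along the fingers, y is the direction in which the jaws open and shut (so a half turn about z gives the same grasp; the last joint's range is limited). The gripper opens to 87 mm and grips with 3 to 60 N. Pads are 19 mm wide; open, the fingers measure 117 mm over their backs; the gripper's body (75 mm by 190 mm) begins 51 mm behind the grasp point.
Start: joints at [77.355, 18.392, -4.016, 83.108, 1.295, 78.541, -3.26], TCP at [0.151, -0.632, 0.223] pointing down, gripper open.
Joint ranges: [-163.93, 163.93], [-17.29, 119.83], [-79.2, 71.16], [3.27, 140.29], [-89.18, 269.18], [5.43, 117.66], [-154.24, 154.24]. Speed limits (degrees/s): [147.25, 147.25, 180, 180, 180, 180, 180].

INTERFACE

Orientations are given as [roll, pitch, yaw] about the fixed x, y, z axes, in that order (R = Rz(yaw) Ry(pitch) Rx(roll)).
In Python, from cell import env gives the robot as it stands.
- The arm moves only by the tool send_rows, never from a script. Its argument "plan" is a list of rows, each a list of 7 numbers: the finger opening in mm, from 0 to 87, then the shift along the tool's x, y, z in mm, then the turn, a rotation vector about the tool's x, y, z in rad. A call has 1 to 12 rows; each row shifts and turns the commanded pose from where the row before left it, along the tool's axes as they then stand; what a row does not reach is not made up. A row lasts 1/10 s, in which the tool goes at most 50 mm and 8.59 degrees, less where a joint would pass 70% of its speed; a pose out of reach is approached as far as the arm can. A call is refused whole if a number of a shift passes 50 or a number of a turn 0.15, either way. A call with a gripper value outside its range is refused whole. The fingers move at their own pace and stop on an object; "grip_force" is the grip in N (left out, the last holds). Time passes only in rows, so rows that do not move let the fingers close. It gives the time, the measured TCP pose, the force and the opening at its end, in the units of the state.
- env.get_obs(): the state, without advancing time (a new reading comes with each control period).
- env.read_camera(name): name is "side" or "top" or "wrist"; returns the picture (420x560x3 uint8, red, green, blue); there is no depth.
- env.get_calibration(name): a dict with "fx", "fy", "cx", "cy" (pixels), "extrinsics" (4x4, takes a point from camera to world coordinates). Camera axes: x right, y down, z forward; pixel columns grow to the right and rows downward; lengths in m; the calibration is good to about 2 mm. A picture is of the moment at which its call begins: read the wrist's pose just before it. get_calibration takes no time and is no camera call; for the wrist camera it gives the pose at the moment of the call.
- env.sign_off(): hands the job in, once; it reports no verdict.
Trained networks look in the newest picture that a camera, given by its name, has taken for a name from the list of things; names that differ only in an ending like _2 or _b are one class to them, and where a whole thing is asked for, a point or a joint stands for the part that bears it (a point fixed in the world has none). Each returns a list of dicts, best first, with "confidence" (0 to 1); they miss things now and then, are a little off and sometimes report something else, mostly with a low value. They report only what shows in the picture. A call takes as long as a camera call. They do not tell look-alikes from the thing itself.
- env.regions_of(camera, query): "region" (420x560 bool, what is visible of it) and "rect" ([left, top, right, bottom] in pixels, round what is visible of it).
The state is a dict: "time_s": time; "qpos": joint angles; "joint_velocities": joint speeds; "effort": joint torques, N m; "tool_pos": TCP position; "tool_rot": TCP orientation; "force": force on the tool from outside, world axes, zero at the start; "wrist_torque": the same for the moment, N m; "grip_width": finger opening in m.
Only numpy, scipy, OpenCV 4.12 (cv2) and the standard library are available. Lean on these libraries where they do the work, as an engineer would, in place of code of your own. Each camera call takes 0.05 s, during which the arm holds its last target. There are 200 camera calls.

## Working session

There is one attempt and no reset: what is moved stays moved. The work goes in short steps, Python scripts to look and compute and a tool call to move; the robot and the scene stay as the last step left them, time stands still between calls to the robot, and variables do not carry over. Pictures are saved under pics/ and viewed, about 8 in all and at most 12, crops included, and the job is handed in when it is done.

Besides the shell and the picture viewer there is one more tool, called after ">>>" as a command line: name --pt "numbers of a row" for each row, then --argument value for the rest. send_rows: Moves the arm, as the interface text tells. Its arguments: {"type":"object","properties":{"plan":{"type":"array"},"grip_force":{"type":"number"}},"required":["plan"]}

```bash
mkdir -p pics; ls; cat > h.py <<'E'
import numpy as np, cv2
from cell import env
def save(n,img,c=None,s=1):
    if c: img=img[c[1]:c[3],c[0]:c[2]]
    cv2.imwrite('pics/'+n,cv2.resize(img[:,:,::-1],None,fx=s,fy=s,interpolation=cv2.INTER_CUBIC))
def ray(K,u,v):
    E=np.array(K['extrinsics']);d=np.array([(u-K['cx'])/K['fx'],(v-K['cy'])/K['fy'],1.])
    return E[:3,3],E[:3,:3]@d
def atz(K,u,v,z):
    o,d=ray(K,u,v);return o+d*(z-o[2])/d[2]
def proj(K,p):
    E=np.array(K['extrinsics']);q=E[:3,:3].T@(np.asarray(p)-E[:3,3]);return np.array([K['fx']*q[0]/q[2]+K['cx'],K['fy']*q[1]/q[2]+K['cy']])
E
python3 - <<'E'
from h import *
np.set_printoptions(precision=4,suppress=True)
o=env.get_obs();print(o['tool_pos'],o['tool_rot'],o['force'],o['grip_width'],env.grip_point_offset)
t=env.read_camera('top');s=env.read_camera('side')
save('a.png',np.vstack([t,s])if 0 else np.hstack([t,s]),None,0.7)
save('top.png',t);
for c in('top','side'):
    K=env.get_calibration(c);print(c,K['fx'],np.array(K['extrinsics']))
    for q in ('spindle','pliers','stand_mouth','ring','eye_left','eye_right','hub'):
        for r in env.regions_of(c,q):
            ys,xs=np.nonzero(r['region']);print(c,q,round(r['confidence'],2),r['rect'],xs.mean().round(1),ys.mean().round(1), atz(K,xs.mean(),ys.mean(),0.09))
E
```

```text
pics
[ 0.151  -0.6316  0.2215] [-179.8919    0.0067   13.4527] [-0.6581  0.1502 -0.953 ] 0.08707277143787008 0.0187
top 544.2322746048557 [[ 0.0021 -0.9951  0.0988  0.4031]
 [-0.9999 -0.0006  0.0152 -0.0125]
 [-0.0151 -0.0989 -0.995   1.6662]
 [ 0.      0.      0.      1.    ]]
top spindle 0.72 [191.0, 239.1, 239.1, 288.9] 214.5 264.1 [0.3963 0.1827 0.09  ]
top spindle 0.61 [213.7, 177.4, 258.7, 223.0] 236.5 199.7 [0.5833 0.1206 0.09  ]
top spindle 0.21 [264.6, 239.8, 286.1, 260.7] 275.6 251.0 [0.4343 0.0064 0.09  ]
top pliers 0.56 [319.9, 258.4, 338.7, 290.9] 329.1 274.8 [ 0.3663 -0.1475  0.09  ]
top pliers 0.52 [321.1, 223.0, 345.3, 238.9] 331.6 231.9 [ 0.4897 -0.1556  0.09  ]
top stand_mouth 0.74 [314.0, 217.1, 342.5, 243.6] 326.6 233.8 [ 0.4842 -0.1412  0.09  ]
top ring 0.62 [218.0, 180.5, 261.2, 220.6] 236.6 199.2 [0.5847 0.1205 0.09  ]
top ring 0.5 [210.6, 253.9, 221.6, 269.4] 212.9 258.2 [0.4131 0.1875 0.09  ]
top hub 0.96 [221.8, 182.8, 254.6, 213.8] 235.4 197.9 [0.5885 0.124  0.09  ]
side 450.24109071609587 [[ 0.9643 -0.185   0.1893  0.3257]
 [-0.2644 -0.7079  0.6549 -0.7888
[... 446 characters left out ...]
0.8] 222.9 262.3 [ 0.3697 -0.137   0.09  ]
side stand_mouth 0.57 [256.8, 251.3, 292.6, 296.3] 273.4 273.8 [ 0.4773 -0.1995  0.09  ]
side ring 0.63 [198.9, 161.1, 224.8, 176.1] 212.9 170.0 [0.4    0.1935 0.09  ]
side ring 0.43 [286.1, 168.1, 297.4, 177.7] 292.8 172.8 [0.6192 0.1248 0.09  ]
side eye_right 0.55 [272.5, 171.2, 300.4, 193.8] 284.3 184.1 [0.583  0.0857 0.09  ]
side eye_right 0.48 [264.8, 235.9, 281.6, 273.7] 273.1 254.0 [ 0.4914 -0.1433  0.09  ]
side eye_right 0.39 [285.4, 173.8, 296.1, 179.8] 289.5 176.5 [0.6057 0.1119 0.09  ]
side hub 0.65 [271.6, 175.4, 301.9, 196.1] 284.5 184.0 [0.5835 0.0859 0.09  ]
side hub 0.62 [195.6, 166.7, 227.0, 190.0] 213.4 180.1 [0.3947 0.1513 0.09  ]
```

View pics/a.png

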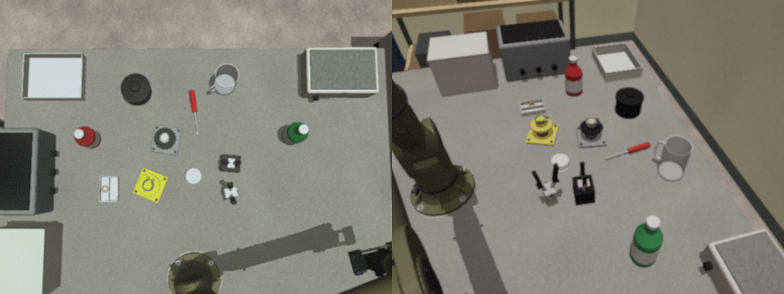

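The left half is the top view: grey spindle at about (236,199) in full-size pixels, yellow look-alike at (214,264), stand with pliers at (329,231), and other pliers at (329,275). I'll zoom in on these.

```bash
python3 - <<'E'
from h import *
t=env.read_camera('top');s=env.read_camera('side')
a=t[160:300,190:350];b=s[155:305,185:345]
b=b[:140]if 0 else b
f=lambda i:cv2.resize(i,(400,int(400*i.shape[0]/i.shape[1])),interpolation=cv2.INTER_CUBIC)
a,b=f(a),f(b);h=min(len(a),len(b))
save('b.png',np.hstack([a[:350],b[25:375]]))
E
```

```text
(no output)
```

View pics/b.png

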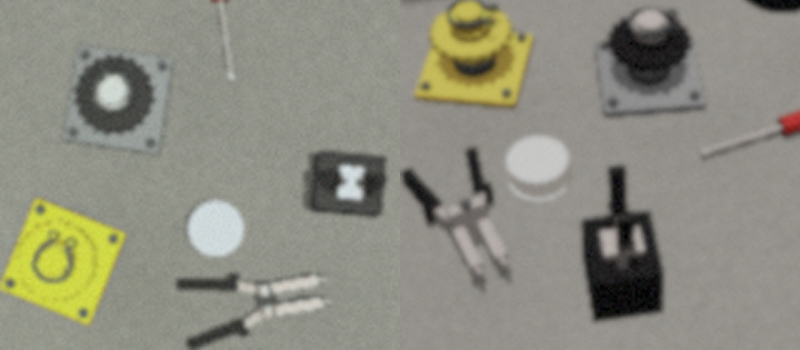

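The larger pliers lie on the table and the smaller ones stand in the black stand, with their squeeze line roughly along world y. I'm moving above the stand.

>>> send_rows --pt "87 35 -33 -10 0 0 0" --pt "87 35 -33 -10 0 0 0" --pt "87 35 -33 -10 0 0 0" --pt "87 35 -33 -10 0 0 0" --pt "87 35 -33 -10 0 0 0" --pt "87 35 -33 -10 0 0 0" --pt "87 35 -33 -10 0 0 0" --pt "87 35 -33 -10 0 0 0" --pt "87 35 -33 -10 0 0 0" --pt "87 35 -33 -10 0 0 0" --pt "87 35 -33 -10 0 0 0" --pt "87 30 -30 0 0 0 0"

```text
time_s: 2.1
tool_pos: [0.4651, -0.151, 0.3344]
tool_rot: [179.9, -0.2, 13.5]
force: [1.2, -0.6, -0.3]
grip_width: 0.087
```

```bash
python3 - <<'E'
from h import *
np.set_printoptions(precision=4,suppress=True)
o=env.get_obs();print(o['time_s'],o['tool_pos'],o['tool_rot'],o['force'],o['wrist_torque'])
K=env.get_calibration('wrist');print(K['fx'],K['cx'],K['cy'],np.array(K['extrinsics']))
w=env.read_camera('wrist');save('c.png',w)
for q in ('pliers','stand_mouth','pliers_grip'):
  for r in env.regions_of('wrist',q):
    ys,xs=np.nonzero(r['region']);print(q,round(r['confidence'],2),r['rect'],xs.mean().round(1),ys.mean().round(1), atz(K,xs.mean(),ys.mean(),0.066), atz(K,xs.mean(),ys.mean(),0.123))
    if r['confidence']>.5: print(cv2.minAreaRect(np.stack([xs,ys],1).astype(np.float32)))
E
```

```text
2.1 [ 0.4651 -0.151   0.3344] [179.8634  -0.1634  13.5284] [ 1.247  -0.5844 -0.3321] [-0.0356 -0.0415 -0.0636]
361.97934821313004 272.2788221774648 207.0714657016469 [[ 0.2341 -0.9331 -0.273   0.5413]
 [-0.9722 -0.2237 -0.0692 -0.1323]
 [ 0.0035  0.2816 -0.9595  0.4971]
 [ 0.      0.      0.      1.    ]]
pliers 0.97 [240.8, 130.3, 314.1, 175.9] 279.3 153.7 [ 0.4849 -0.156   0.066 ] [ 0.4923 -0.1529  0.123 ]
((281.7500305175781, 151.25), (69.8863296508789, 38.57978057861328), 18.43494987487793)
pliers 0.54 [3.6, 3.3, 96.1, 43.2] 53.9 18.0 [0.5698 0.1143 0.066 ] [0.566  0.0817 0.123 ]
((48.0, 20.5), (41.0, 90.0), 90.0)
stand_mouth 0.65 [14.4, 0.0, 51.7, 11.6] 34.4 5.0 [0.5775 0.1353 0.066 ] [0.5727 0.0999 0.123 ]
((31.5, 5.0), (10.0, 37.0), 90.0)
pliers_grip 0.82 [111.8, 189.5, 241.3, 254.5] 173.2 224.7 [ 0.3671 -0.0476  0.066 ] [ 0.3901 -0.0588  0.123 ]
((173.77847290039062, 220.30426025390625), (130.629638671875, 62.125247955322266), 1.3639276027679443)
pliers_grip 0.64 [246.3, 133.2, 315.8, 179.6] 279.3 153.3 [ 0.4854 -0.1559  0.066 ] [ 0.4928 -0.1528  0.123 ]
((281.3923034667969, 151.0615234375), (67.97200012207031, 37.625789642333984), 15.255118370056152)
```

View pics/c.png

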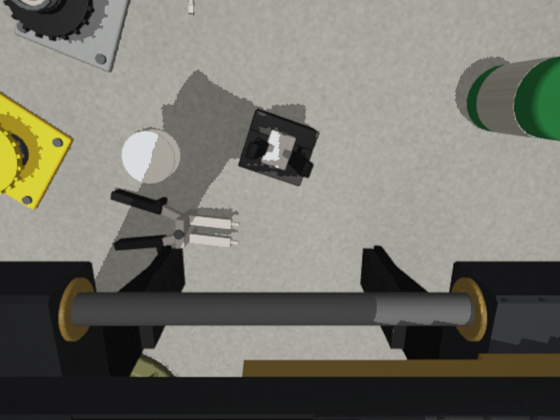

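```bash
python3 - <<'E'
from h import *
np.set_printoptions(precision=4,suppress=True)
K=env.get_calibration('wrist')
w=cv2.cvtColor(env.read_camera('wrist'),cv2.COLOR_RGB2GRAY)
P=[atz(K,*p,.066) for p in [(258,109),(319,129),(300,186),(239,165)]]
P=np.array(P);print(P,P.mean(0),np.linalg.norm(np.roll(P,-1,0)-P,axis=1))
d=P[0]-P[1]+P[3]-P[2];print('y axis yaw',np.degrees(np.arctan2(d[1],d[0])))
for p in [(305,166),(258,148),(277,160),(270,135)]: print(p,atz(K,*p,.151),atz(K,*p,.076))
save('d.png',env.read_camera('wrist'),(210,90,350,200),5)
E
```

```text
[[ 0.5267 -0.1211  0.066 ]
 [ 0.5215 -0.1951  0.066 ]
 [ 0.4507 -0.1911  0.066 ]
 [ 0.4584 -0.1136  0.066 ]] [ 0.4893 -0.1552  0.066 ] [0.0741 0.071  0.0779 0.0687]
y axis yaw 85.1305774130405
(305, 166) [ 0.4886 -0.1793  0.151 ] [ 0.4773 -0.1892  0.076 ]
(258, 148) [ 0.4947 -0.1316  0.151 ] [ 0.4848 -0.1312  0.076 ]
(277, 160) [ 0.4879 -0.1518  0.151 ] [ 0.4764 -0.1558  0.076 ]
(270, 135) [ 0.5092 -0.1398  0.151 ] [ 0.5024 -0.1412  0.076 ]
```

View pics/d.png

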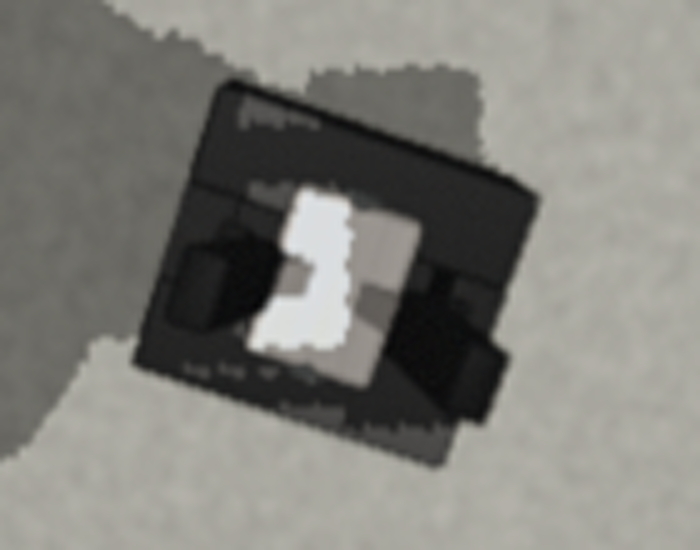

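The stand top and pivot block are clear. Handle tops are at about (250,147) and (306,166).

```bash
python3 - <<'E'
from h import *
np.set_printoptions(precision=4,suppress=True)
K=env.get_calibration('wrist')
def f(L,z):
    P=np.array([atz(K,210+a/5,90+b/5,z) for a,b in L]);d=P[0]-P[1]
    if len(P)>2:d=d+P[3]-P[2]
    print(P.mean(0),np.linalg.norm(np.roll(P,-1,0)-P,axis=1),'yaw of y',np.degrees(np.arctan2(d[1],d[0])))
f([(222,88),(538,198),(440,465),(135,362)],.066)
f([(300,188),(420,220),(368,385),(250,350)],.076)
f([(198,287),(482,380)],.151)
for q in ('eye_left','eye_right','spindle_nose'):
    env.regions_of
E
```

```text
[ 0.4896 -0.1544  0.066 ] [0.0771 0.067  0.0774 0.0666] yaw of y 84.56033239012808
[ 0.4896 -0.1543  0.076 ] [0.0282 0.0397 0.0287 0.0387] yaw of y 87.70115070512307
[ 0.4902 -0.1545  0.151 ] [0.057 0.057] yaw of y 85.2092706544095
```

>>> send_rows --pt "87 0 0 0 0 0 0.107" --pt "87 0 0 0 0 0 0.107" --pt "87 0 0 0 0 0 0.107" --pt "87 12 1 24 0 0 0" --pt "87 13 0.5 24 0 0 0" --pt "87 0 0 40 0 0 0" --pt "87 0 0 30 0 0 0" --pt "87 0 0 30 0 0 0" --pt "87 0 0 0 0 0 0" --pt "87 0 0 0 0 0 0"

```text
time_s: 3.4
tool_pos: [0.4877, -0.1583, 0.1849]
tool_rot: [-180.0, 0.0, -5.1]
force: [0.4, 0.6, 1.1]
grip_width: 0.0867
```

```bash
python3 - <<'E'
from h import *
np.set_printoptions(precision=4,suppress=True)
o=env.get_obs();print(o['time_s'],o['tool_pos'],o['tool_rot'],o['force'])
w=env.read_camera('wrist');save('e.png',w)
E
```

```text
3.4 [ 0.4877 -0.1583  0.1849] [-179.9989    0.0302   -5.0617] [0.3564 0.6379 1.0731]
```

View pics/e.png

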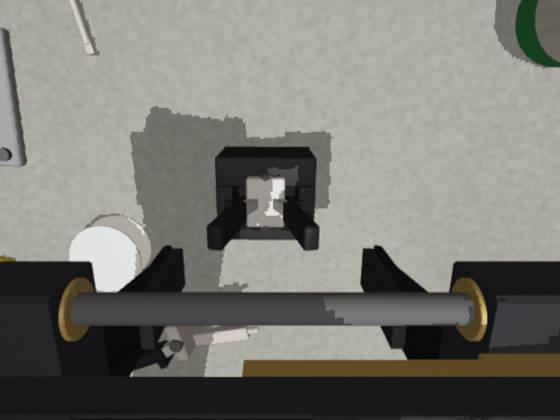

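The pliers look square to the jaws and about 7 px left of centre, which matches the 3.8 mm offset from TCP y. I'm correcting that and descending.

>>> send_rows --pt "87 2 -4 10 0 0 0" --pt "87 0 0 30 0 0 0" --pt "87 0 0 20 0 0 0" --pt "87 0 0 15 0 0 0" --pt "87 0 0 3.5 0 0 0" --pt "87 0 0 0 0 0 0"

```text
time_s: 4.05
tool_pos: [0.4908, -0.1532, 0.1062]
tool_rot: [-180.0, -0.0, -4.9]
force: [0.4, -0.0, 0.9]
grip_width: 0.0876
```

>>> send_rows --pt "58 0 0 0 0 0 0" --pt "58 0 0 0 0 0 0" --pt "58 0 0 0 0 0 0" --pt "55 0 0 0 0 0 0" --pt "53 0 0 0 0 0 0" --pt "53 0 0 0 0 0 0" --grip_force 12

```text
time_s: 4.65
tool_pos: [0.4915, -0.1532, 0.1077]
tool_rot: [180.0, -0.1, -4.9]
force: [-1.3, 2.3, 8.0]
grip_width: 0.0547
```

>>> send_rows --pt "53 0 0 0 0 0 0" --pt "53 0 0 -3 0 0 0" --pt "53 0 0 -5 0 0 0" --pt "53 0 0 -10 0 0 0" --pt "53 0 0 -10 0 0 0" --pt "53 0 0 0 0 0 0"

```text
time_s: 5.25
tool_pos: [0.4917, -0.1536, 0.1359]
tool_rot: [179.9, -0.2, -4.9]
force: [0.7, 0.7, -1.0]
grip_width: 0.0529
```

```bash
python3 - <<'E'
from h import *
np.set_printoptions(precision=4,suppress=True)
o=env.get_obs();print(o['time_s'],o['tool_pos'],o['tool_rot'],o['force'],o['wrist_torque'],o['grip_width'])
w=env.read_camera('wrist');s=env.read_camera('side')
c=cv2.resize(s[200:320,210:330],(400,400),interpolation=cv2.INTER_CUBIC)
save('f.png',np.hstack([cv2.resize(w[120:400,140:420],(400,400)),c]))
E
```

```text
5.25 [ 0.4917 -0.1536  0.1359] [179.9315  -0.1746  -4.9443] [ 0.6962  0.7121 -1.0064] [ 0.039  -0.0515 -0.0339] 0.052898498267729264
```

View pics/f.png

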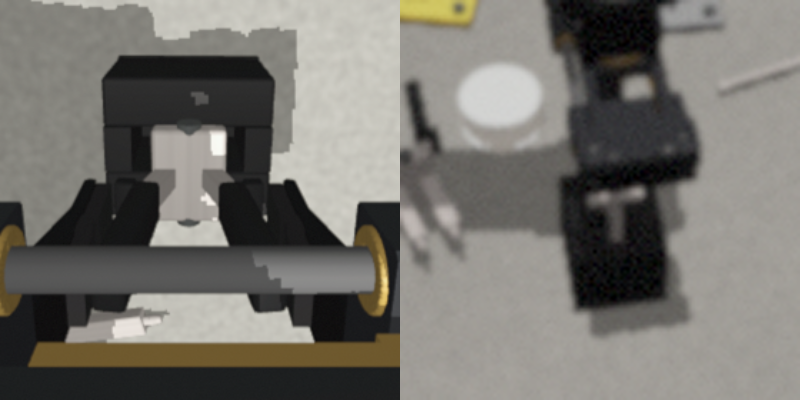

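The pliers are held by both handles and the pivot block has cleared the stand. I'm lifting and moving to view the spindle.

>>> send_rows --pt "53 0 0 -40 0 0 0" --pt "53 0 0 -35 0 0 0" --pt "53 0 -15 -20 0 0 0" --pt "53 -2 -37 -5 0 0 0" --pt "53 -2 -37 -5 0 0 0" --pt "53 -2 -37 -5 0 0 0" --pt "53 -2 -37 -5 0 0 0" --pt "53 -2 -37 -4 0 0 0" --pt "53 -2 -37 0 0 0 0" --pt "53 -2 -30 0 0 0 0" --pt "53 0 -8 0 0 0 0" --pt "53 0 0 0 0 0 0"

```text
time_s: 6.55
tool_pos: [0.4998, 0.1233, 0.2527]
tool_rot: [-180.0, 0.0, -4.8]
force: [-0.0, -0.6, -2.2]
grip_width: 0.053
```

```bash
python3 - <<'E'
from h import *
np.set_printoptions(precision=4,suppress=True)
o=env.get_obs();print(o['time_s'],o['tool_pos'],o['tool_rot'],o['force'],o['grip_width'])
K=env.get_calibration('wrist')
w=env.read_camera('wrist');save('g.png',w)
for q,z in (('spindle_nose',.096),('eye_left',.094),('eye_right',.094),('ring',.092),('hub',.066),('spindle',.012),('pliers',.1)):
  for r in env.regions_of('wrist',q):
    ys,xs=np.nonzero(r['region']);print(q,round(r['confidence'],2),np.round(r['rect'],1),xs.mean().round(1),ys.mean().round(1), atz(K,xs.mean(),ys.mean(),z))
E
```

```text
6.55 [0.4998 0.1233 0.2527] [-179.9979    0.0433   -4.7512] [-0.0484 -0.5929 -2.2301] 0.05297480279638419
spindle_nose 0.93 [166.7 200.  268.9 290.9] 209.2 238.4 [0.4582 0.1864 0.096 ]
spindle_nose 0.88 [208.2  18.5 323.3 147.5] 262.8 81.0 [0.5939 0.1233 0.096 ]
eye_right 0.82 [268.1  37.7 285.8  94.2] 278.9 61.6 [0.608  0.1088 0.094 ]
ring 0.95 [232.2  35.3 288.3 116.4] 260.4 73.9 [0.5999 0.1249 0.092 ]
ring 0.45 [232.8  37.7 256.1  87.4] 243.2 62.0 [0.6103 0.1383 0.092 ]
ring 0.35 [208.1  24.6 313.8 137.3] 261.8 80.7 [0.5944 0.1243 0.092 ]
ring 0.28 [387.9   0.  400.9  52.7] 393.4 25.4 [0.6278 0.0141 0.092 ]
hub 0.91 [208.8  25.4 313.5 140.1] 261.9 80.8 [0.5956 0.1247 0.066 ]
hub 0.5 [205.3  17.6 325.8 146. ] 262.8 81.0 [0.5954 0.1239 0.066 ]
spindle 0.87 [166.4 201.1 272.  293.9] 209.5 238.6 [0.4263 0.2044 0.012 ]
spindle 0.84 [206.9  17.  324.4 144.2] 262.8 81.0 [0.5979 0.125  0.012 ]
pliers 0.91 [357.8 255.7 399.9 282.7] 376.0 270.6 [0.4137 0.0306 0.1   ]
pliers 0.78 [203.7 206.7 341.4 337.9] 271.7 260.5 [0.4325 0.1293 0.1   ]
```

View pics/g.png

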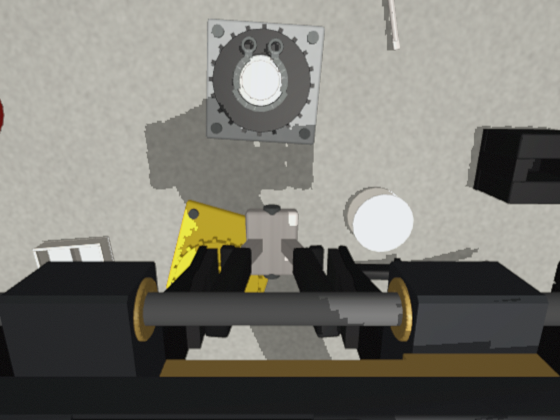

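The spindle is at (262,80) with its eyes at about (248,45) and (275,46), on the side away from the robot. One closer crop will help.

```bash
python3 - <<'E'
from h import *
save('h.png',env.read_camera('wrist'),(200,10,330,110),6)
E
```

```text
(no output)
```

View pics/h.png

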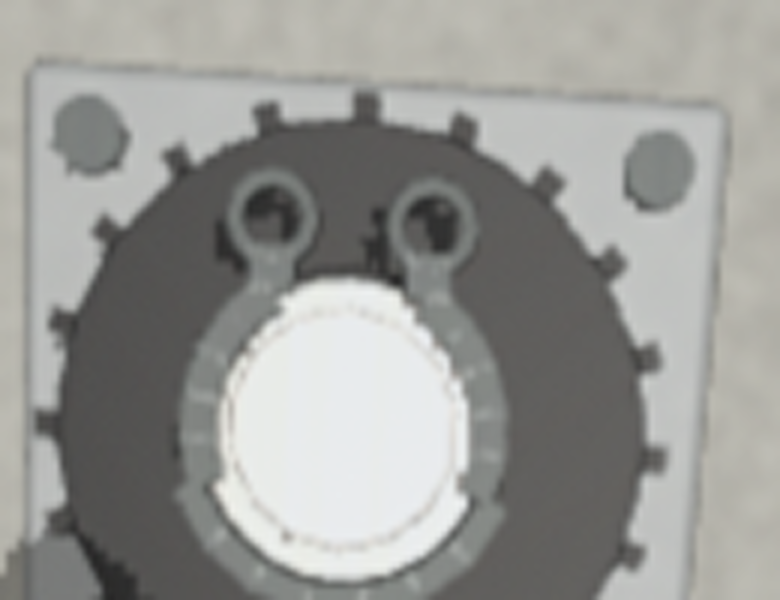

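```bash
python3 - <<'E'
from h import *
from scipy.spatial.transform import Rotation as R
np.set_printoptions(precision=4,suppress=True)
K=env.get_calibration('wrist');o=env.get_obs()
f=lambda x,y:(200+(x+.5)/6-.5,10+(y+.5)/6-.5)
L=atz(K,*f(271,213),.094);Rr=atz(K,*f(432,223),.094);N=atz(K,*f(345,428),.096)
B=[atz(K,*f(*p),.012) for p in((32,62),(727,105))]
print(L,Rr,N,np.linalg.norm(L-Rr),'base edge',B,np.linalg.norm(B[0]-B[1]))
m=(L+Rr)/2;d=L-Rr;print('mid',m,'yaw',np.degrees(np.arctan2(d[1],d[0]))-90,'nose->mid',m-N, np.degrees(np.arctan2(*(m-N)[1::-1])))
d=B[0]-B[1];print('base yaw',np.degrees(np.arctan2(d[1],d[0]))-90)
M=R.from_euler('xyz',o['tool_rot'],degrees=True).as_matrix();T=np.array(o['tool_pos'])
for p in [(20,15,28.3),(20,-15,28.3),(-20,15,28.3),(-20,-15,28.3)]:print(p,proj(K,T+M@(np.array(p)/1e3)))
print(M)
w=env.read_camera('wrist');g=cv2.cvtColor(w,cv2.COLOR_RGB2GRAY)
print(g[200:230,265],g[265:300,285])
save('i.png',w,(200,190,340,340),4)
E
```

```text
[0.6236 0.1329 0.094 ] [0.6205 0.1111 0.094 ] [0.5951 0.1255 0.096 ] 0.02197910071702162 base edge [array([0.6618, 0.175 , 0.012 ]), array([0.645, 0.059, 0.012])] 0.11720220342489031
mid [0.6221 0.122  0.094 ] yaw -8.269794813363461 nose->mid [ 0.027  -0.0035 -0.002 ] -7.400079153894039
base yaw -8.201337187038561
(20, 15, 28.3) [299.4713 211.2212]
(20, -15, 28.3) [245.0817 211.2233]
(-20, 15, 28.3) [297.9953 276.7866]
(-20, -15, 28.3) [246.5332 276.7954]
[[ 0.9962 -0.0873 -0.0001]
 [-0.0873 -0.9962 -0.0003]
 [-0.      0.0003 -1.    ]]
[177 176 178 179 162 105  50  47  55  60  62  84 122 144 152 158 162 161
 160 160 160 159 159 160 160 159 159 158 159 159] [151 151 150 150 149 150 150 150 146 135 121 115 116 116 117 117 115 115
 115 115 116 117 117 115 113 114 103  70  48  51  53  57  60  62  65]
```

View pics/i.png

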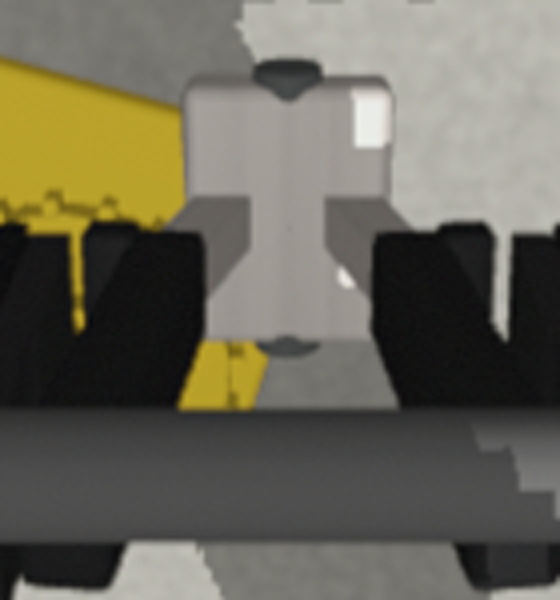

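>>> send_rows --pt "53 0 0 0 0 0 0.061" --pt "53 35 -8 0 0 0 0" --pt "53 35 -8 15 0 0 0" --pt "53 0 0 20 0 0 0" --pt "53 0 0 12 0 0 0" --pt "53 0 0 0 0 0 0" --pt "53 0 0 0 0 0 0"

```text
time_s: 7.75
tool_pos: [0.5713, 0.1277, 0.2067]
tool_rot: [180.0, -0.0, -8.4]
force: [0.1, 0.4, -1.2]
grip_width: 0.0529
```

```bash
python3 - <<'E'
from h import *
np.set_printoptions(precision=4,suppress=True)
o=env.get_obs();print(o['time_s'],o['tool_pos'],o['tool_rot'],o['force'],o['grip_width'])
K=env.get_calibration('wrist')
w=env.read_camera('wrist');save('j.png',w,(200,110,350,300),3.1)
for q,z in (('eye_left',.094),('eye_right',.094),('ring',.092)):
  for r in env.regions_of('wrist',q):
    ys,xs=np.nonzero(r['region']);print(q,round(r['confidence'],2),np.round(r['rect'],1),xs.mean().round(1),ys.mean().round(1), atz(K,xs.mean(),ys.mean(),z))
E
```

```text
7.75 [0.5713 0.1277 0.2067] [179.9704  -0.0181  -8.4126] [ 0.0891  0.3608 -1.2384] 0.05285281543258787
eye_right 0.76 [277.3 129.2 300.7 187.8] 290.1 157.0 [0.6061 0.1088 0.094 ]
eye_right 0.41 [215.3 112.  329.6 215.1] 270.7 160.2 [0.6058 0.1237 0.094 ]
eye_right 0.39 [208.1  95.3 333.9 217.3] 270.9 153.6 [0.6107 0.1228 0.094 ]
```

View pics/j.png

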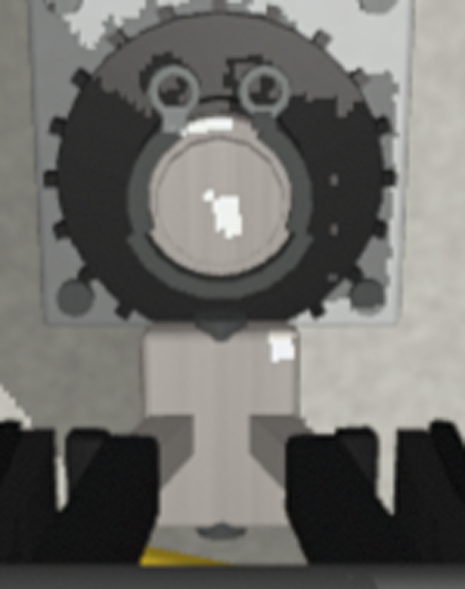

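```bash
python3 - <<'E'
from h import *
from scipy.spatial.transform import Rotation as R
np.set_printoptions(precision=4,suppress=True)
K=env.get_calibration('wrist');o=env.get_obs()
M=R.from_euler('xyz',o['tool_rot'],degrees=True).as_matrix();T=np.array(o['tool_pos'])
f=lambda x,y:(200+(x+.5)/3.1-.5,110+(y+.5)/3.1-.5)
loc=lambda x,y,z:(M.T@(atz(K,*f(x,y),z)-T))*1e3
zt=T[2]+.0187-.047
L,Rr,N=loc(173.5,91,.094),loc(264.5,91,.094),loc(220,207,.096)
print('eyes tool',L,Rr,(L+Rr)/2,'nose',N)
for p in[(143,332),(299,332),(221,332),(221,527)]:print(p,loc(*p,zt))
E
```

```text
eyes tool [ 50.5815 -12.5402 113.5845] [ 50.5843   9.5755 113.5903] [ 50.5829  -1.4823 113.5874] nose [ 22.3271  -1.2623 111.5173]
(143, 332) [ 16.7576 -14.7227  28.3379]
(299, 332) [16.7554 13.1624 28.3452]
(221, 332) [16.7565 -0.7811 28.3415]
(221, 527) [-21.8411  -0.8124  28.2456]
```

```bash
cat > fit.py <<'E'
from h import *
from scipy.optimize import least_squares
from scipy.spatial.transform import Rotation as R
# camera in tool frame (fixed), fit block pose: dx,dz of the grip line and pitch about it
def toolcam():
    K=dict(env.get_calibration('wrist'));o=env.get_obs()
    M=np.eye(4);M[:3,:3]=R.from_euler('xyz',o['tool_rot'],degrees=True).as_matrix();M[:3,3]=o['tool_pos']
    K['extrinsics']=np.linalg.inv(M)@np.array(K['extrinsics']);return K
def model(K,p,hx=.0196,hy=.01425):
    dx,dz,th=p
    c,s=np.cos(th),np.sin(th)
    def q(x,y):  # grip point at tool z -18.7mm; block top 47 mm further along z
        return proj(K,(dx+c*x-s*.047,y,-.0187+dz+c*.047+s*x))
    a,b,n=q(hx,-hy),q(hx,hy),q(-hx,0)
    return np.array([a[1],b[0]-a[0],n[1]])
E
python3 - <<'E'
from fit import *
np.set_printoptions(precision=4,suppress=True)
K=toolcam();print(np.array(K['extrinsics']))
print(model(K,(0,0,0)))
for n,ob in(('i',[209.2,51.9,275.2]),('j',[217,50.3,279.9])):
  for free in ((0,2),(0,1),(1,2)):
    g=lambda v:model(K,[v[free.index(k)] if k in free else 0 for k in range(3)])-ob
    r=least_squares(g,[0,0],x_scale=[.01,.01]);print(n,free,r.x,r.fun)
s=env.read_camera('side');o=env.get_obs();Ks=env.get_calibration('side');T=np.array(o['tool_pos'])
u,v=proj(Ks,T+[0,0,-.05]);print(u,v,[proj(Ks,T+[0,0,z]) for z in(.0187,-.0283,-.0893)])
u,v=int(u),int(v);save('k.png',s,(u-40,v-40,u+50,v+50),6)
E
```

```text
[[ 0.0002 -0.9588 -0.284   0.0789]
 [ 1.      0.      0.0007 -0.0002]
 [-0.0007 -0.284   0.9588 -0.1625]
 [ 0.      0.      0.      1.    ]]
[211.879   51.6501 276.1471]
i (0, 2) [0.0039 0.0559] [ 0.0587 -0.4145 -0.0841]
i (0, 1) [ 0.002  -0.0022] [ 0.3729  0.4646 -0.394 ]
i (1, 2) [-0.0012 -0.031 ] [ 1.1311  0.3122 -0.86  ]
j (0, 2) [-0.0035 -0.0164] [-0.1761  1.2287  0.255 ]
j (0, 1) [-0.0042  0.0036] [ 0.1413  0.1753 -0.149 ]
j (1, 2) [0.0045 0.0919] [-0.935  -0.4189  0.7431]
276.7792285453729 156.76327060603782 [array([276.8828, 136.6427]), array([276.811 , 150.5874]), array([276.7237, 167.5526])]
```

View pics/k.png

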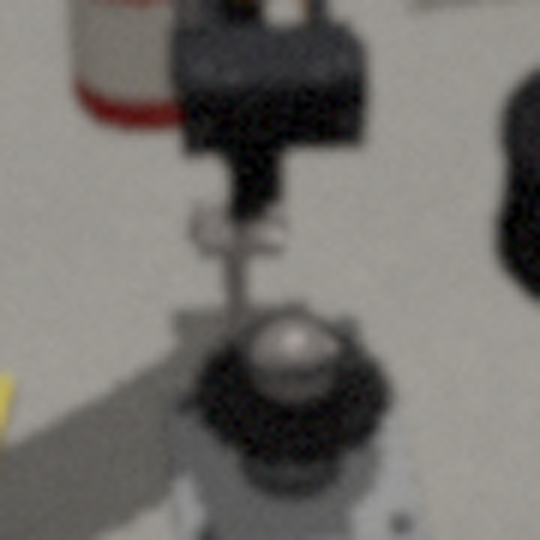

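```bash
python3 - <<'E'
from fit import *
np.set_printoptions(precision=2,suppress=True,linewidth=220)
S=np.mean([env.read_camera('side').astype(float) for _ in range(10)],0).mean(2)
np.save('S0.npy',S);K=env.get_calibration('side');T=np.array(env.get_obs()['tool_pos'])
print('pred tip',proj(K,T+[0,0,-.0893]),'nose',proj(K,[.5951,.1255,.096]))
print('cols',list(range(264,300)))
for r in range(148,186): print(r,S[r,264:300].astype(int))
E
```

```text
pred tip [276.62 167.91] nose [284.7  172.46]
cols [264, 265, 266, 267, 268, 269, 270, 271, 272, 273, 274, 275, 276, 277, 278, 279, 280, 281, 282, 283, 284, 285, 286, 287, 288, 289, 290, 291, 292, 293, 294, 295, 296, 297, 298, 299]
148 [150 150 150 149 148 148 146 144 138 119  77  30  12   7   7  10  15  33  69 111 139 149 149 149 148 149 147 148 148 148 148 147 148 148 149 148]
149 [149 150 149 147 144 141 139 136 130 110  70  27  10  10  13  18  26  46  79 116 140 148 148 148 148 148 147 148 149 148 148 148 147 148 148 148]
150 [148 149 147 143 136 130 128 124 118 100  64  27  12  11  18  27  50  72  97 123 141 148 148 149 148 149 148 148 149 149 148 148 147 148 148 148]
151 [148 148 147 138 125 120 119 117 111  94  60  28  17  19  24  43  69  93 109 126 141 148 150 149 149 149 149 149 150 149 149 148 148 147 148 149]
152 [149 149 145 133 116 113 115 115 111  95  66  40  31  38  47  64  85 102 112 122 137 146 150 151 151 150 150 150 150 150 148 148 147 147 147 149]
153 [150 147 143 127 108 106 113 115 111 102  80  60  53  60  75  91 104 113 115 118 133 146 151 151 152 151 150 150 1
[... 3807 characters left out ...]
 30 31 32 39 60]
180 [91 89 84 75 58 34 23 19 16 20 19 16 19 18 32 47 56 58 60 62 65 64 65 63 64 60 51 36 26 22 27 28 29 29 34 47]
181 [86 80 73 63 47 28 21 20 21 17 19 19 19 17 25 36 46 53 58 60 64 65 65 60 56 49 36 26 17 22 27 27 24 31 33 45]
182 [80 70 60 49 38 24 18 16 19 17 15 20 15 13 15 23 28 36 43 47 50 52 50 45 39 34 24 16 13 23 25 25 28 30 32 44]
183 [77 66 54 46 38 30 19 19 16 18 17 13 19 16 14 14 18 19 24 28 30 30 31 26 23 16 17 17 19 22 26 25 30 30 32 44]
184 [80 70 63 58 54 43 27 19 18 16 17 20 15 17 15 11 13 14 13 14 15 16 17 14 15 15 16 17 17 22 27 30 31 31 37 59]
185 [83 81 78 74 68 52 30 16 17 19 17 18 18 17 17 16 15 17 14 17 13 13 14 13 15 15 16 20 17 22 27 29 30 32 47 82]
```

The wrist and side measurements agree that the pliers slid about 4 mm towards tool −x in the grip. They are still upright. I'm now moving gently so that the pins come over the eyes.

>>> send_rows --pt "53 2 0 0 0 0 0" --pt "53 4 -0.2 0 0 0 0" --pt "53 6 -0.2 0 0 0 0" --pt "53 6 -0.3 0 0 0 0" --pt "53 6 0 0 0 0 0" --pt "53 6 0 0 0 0 0" --pt "53 6 0 0 0 0 0" --pt "53 6 0 0 0 0 0" --pt "53 5.5 0 0 0 0 0" --pt "53 4 0 0 0 0 0" --pt "53 2 0 0 0 0 0" --pt "53 0 0 0 0 0 0"

```text
time_s: 9.7
tool_pos: [0.625, 0.1203, 0.2059]
tool_rot: [-180.0, 0.0, -8.4]
force: [-0.5, -0.9, -1.2]
grip_width: 0.053
```

```bash
cat > look.py <<'E'
from fit import *
np.set_printoptions(precision=2,suppress=True,linewidth=220)
o=env.get_obs();T=np.array(o['tool_pos']);print(o['time_s'],T*1e3,o['tool_rot'],o['force'],o['wrist_torque'],o['grip_width']*1e3)
K=toolcam();w=np.mean([env.read_camera('wrist').astype(float) for _ in range(3)],0).mean(2)
print('far',w[200:228,262].astype(int));print('near',w[268:292,272].astype(int));print('width row225 L',w[225,238:256].astype(int),'R',w[225,288:308].astype(int))
S=np.mean([env.read_camera('side').astype(float) for _ in range(8)],0).mean(2);np.save('S1.npy',S)
Ks=env.get_calibration('side');u,v=proj(Ks,T+[0,0,-.0893]);print('pred tip',u,v)
u=int(u)
print(list(range(u-10,u+14)))
for r in range(int(v)-16,int(v)+12):print(r,S[r,u-10:u+14].astype(int))
E
python3 look.py
```

```text
9.7 [625.   120.29 205.91] [-180.      0.01   -8.44] [-0.51 -0.87 -1.17] [-0.01 -0.01 -0.03] 52.97814082251251
far [ 42  47  60  72  75  67  51  38  39  63  85  96 108 128 144 154 162 165 165 165 165 165 165 165 165 165 165 164]
near [152 152 151 152 151 144 115  77  73  74  74  87 111 122 122 122 123 124 125 124 122 120 119 105]
width row225 L [ 38  37  38  38  37  37  52  92 127 149 160 166 165 164 164 164 164 163] R [170 188 193 197 219 238 231 205 129  43  29  36  38  37  37  36  36  43  56  61]
pred tip 295.53995000134233 166.431277097663
[285, 286, 287, 288, 289, 290, 291, 292, 293, 294, 295, 296, 297, 298, 299, 300, 301, 302, 303, 304, 305, 306, 307, 308]
150 [147 138 124 117 116 119 118 108  87  53  29  21  21  32  51  81 104 119 133 143 148 148 148 147]
151 [147 133 114 107 113 115 115 111  93  66  42  38  49  60  73  92 109 118 130 142 146 148 149 149]
152 [146 132 107  99 110 116 116 112 101  79  63  60  73  88  97 109 119 124 128 141 148 150 151 151]
153 [147 131 105  98 109 114 116 114 105  90  75  76  90 105 113 124 134 136 133 142 148 150 151 152]
154 [148 134 112 100 
[... 1678 characters left out ...]
2  94  94  98 112 128 141 147 149]
171 [118 117 116 111  99  81  60  48  50  57  68  81  89  92  95  93  94  94  95 101 113 128 140 146]
172 [118 118 118 115 109  93  70  47  40  47  58  74  87  92  93  92  93  93  93  97 101 111 124 134]
173 [116 117 116 115 109  99  79  52  38  41  47  63  78  89  93  93  93  94  93  93  94  98 105 117]
174 [115 115 114 110 102  92  76  55  41  36  40  51  68  82  89  92  94  93  93  93  94  94  96 102]
175 [109 107 104  99  87  75  64  49  41  35  38  43  53  67  80  88  93  94  93  94  93  93  93  95]
176 [95 92 88 78 70 59 51 42 36 34 32 34 39 48 65 82 91 95 95 94 94 95 93 95]
177 [82 73 67 61 54 52 46 36 30 28 28 24 24 36 53 75 88 94 94 95 95 95 94 93]
```

```bash
python3 - <<'E'
import cv2,numpy as np
for n,s,x0,y0 in(('i',4,200,190),('j',3.1,200,110)):
    im=cv2.imread(f'pics/{n}.png').mean(2);H,W=im.shape
    im=cv2.resize(im,(round(W/s),round(H/s)),interpolation=cv2.INTER_AREA)
    print(n,'far262',im[200-y0:228-y0,262-x0].astype(int));print('near',im[268-y0:292-y0,272-x0].astype(int));print(im[225-y0,238-x0:256-x0].astype(int),im[225-y0,288-x0:308-x0].astype(int))
E
```

```text
i far262 [176 160 140 129 117 113 110 106  97  91  96 109 128 142 150 156 159 159
 158 158 158 158 157 158 157 157 157 157]
near [145 145 145 146 145 125  85  70  70  70  73  95 114 115 114 115 116 117
 117 117 116 114 114 100]
[130 130 130 130 130 130 126 117 117 139 152 159 158 157 157 157 156 156] [188 229 234 233 233 233 232 219 186 164 161 174 175 175 174 175 176 177
 177 175]
j far262 [ 77  80  80  79  71  52  41  39  39  39  40  40  43  54  76  94 109 130
 146 156 164 167 167 167 167 167 167 166]
near [155 154 154 154 154 153 154 153 154 148 122  83  72  74  74  82 104 120
 120 119 121 124 119  96]
[120 118 119 119 120 120 114 108 130 150 163 168 167 167 167 166 166 166] [237 236 220 218 219 217 198 149 146 183 188 186 184 181 178 178 179 182
 184 185]
```

>>> send_rows --pt "53 0 0 2 0 0 0" --pt "53 0 0 4 0 0 0" --pt "53 0 0 4 0 0 0" --pt "53 0 0 3 0 0 0" --pt "53 0 0 1.5 0 0 0" --pt "53 0 0 0 0 0 0"

```text
time_s: 10.85
tool_pos: [0.6247, 0.1203, 0.1912]
tool_rot: [180.0, 0.0, -8.4]
force: [0.2, 0.2, -1.8]
grip_width: 0.053
```

```bash
python3 - <<'E'
from fit import *
np.set_printoptions(precision=2,suppress=True,linewidth=220)
o=env.get_obs();T=np.array(o['tool_pos']);print(o['time_s'],T*1e3,o['tool_rot'],o['force'],o['grip_width']*1e3)
w=np.mean([env.read_camera('wrist').astype(float) for _ in range(3)],0)
S=np.mean([env.read_camera('side').astype(float) for _ in range(12)],0)
Ks=env.get_calibration('side');u,v=proj(Ks,T+[0,0,-.08]);u,v=int(u),int(v);print(u-25,v-25)
a=cv2.resize(S[v-25:v+25,u-25:u+25],(600,600),interpolation=cv2.INTER_CUBIC)
a=np.clip((a-20)*1.6,0,255)
b=cv2.resize(w[140:290,200:350],None,fx=2,fy=2)
b=w[130:330,235:303];b=cv2.resize(b,(200,600),interpolation=cv2.INTER_CUBIC)
im=np.clip(np.hstack([a,b]),0,255).astype(np.uint8);save('l.png',im)
g=w.mean(2);print('far262',g[200:228,262].astype(int));print('near',g[268:292,272].astype(int))
E
```

```text
10.85 [624.68 120.28 191.16] [179.99   0.03  -8.43] [ 0.18  0.21 -1.83] 52.95248198378739
270 142
far262 [ 41  41  41  42  41  41  44  48  60  78  90  97 111 132 147 156 163 167 166 166 166 166 166 166 166 166 166 165]
near [153 153 152 152 152 142 111  77  74  74  75  67  47  32  30  31  40  92 124 124 122 123 124 112]
```

View pics/l.png

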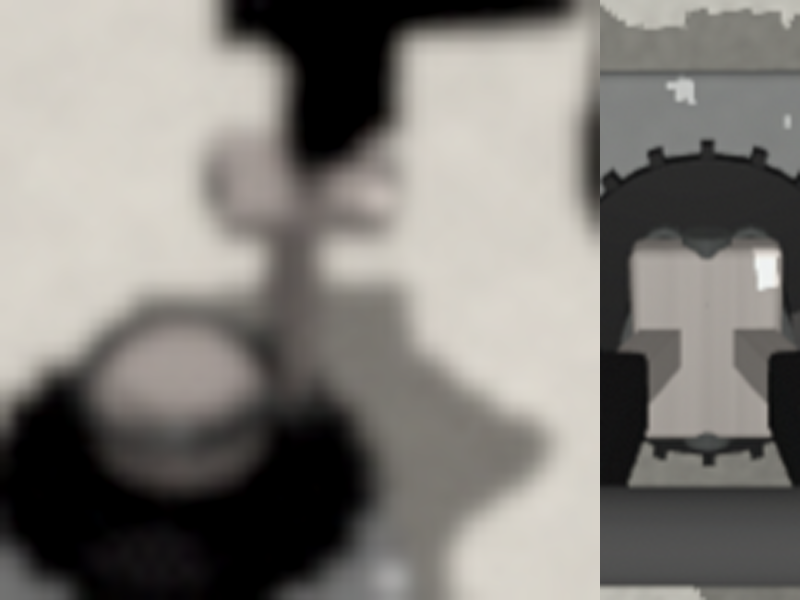

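The eyes' front rims show just ahead of the pivot block, at wrist columns 256 and 286. The block is centred between them, so y is good. The fore-aft position is uncertain by a few mm, so I'll probe gently downwards.

>>> send_rows --pt "53 0 0 1.5 0 0 0" --pt "53 0 0 1.5 0 0 0" --pt "53 0 0 1.5 0 0 0" --pt "53 0 0 1 0 0 0" --pt "53 0 0 1 0 0 0" --pt "53 0 0 0 0 0 0"

```text
time_s: 12.2
tool_pos: [0.6263, 0.1207, 0.1872]
tool_rot: [-179.9, -0.2, -8.4]
force: [0.6, -0.3, 6.4]
grip_width: 0.0533
```

>>> send_rows --pt "53 0 0 1 0 0 0" --pt "53 0 0 1 0 0 0" --pt "53 0 0 0 0 0 0"

```text
time_s: 12.5
tool_pos: [0.6264, 0.1207, 0.1852]
tool_rot: [-179.9, -0.2, -8.4]
force: [0.1, -0.2, 5.1]
grip_width: 0.0531
```

>>> send_rows --pt "54 0 0 -3 0 0 0" --pt "54 0 0 -3 0 0 0" --pt "54 -1 0 0 0 0 0" --pt "54 -1 0 0 0 0 0" --pt "54 0 0 0 0 0 0"

```text
time_s: 13.0
tool_pos: [0.6224, 0.1207, 0.1885]
tool_rot: [180.0, 0.1, -8.4]
force: [0.1, -0.4, -2.1]
grip_width: 0.0537
```

```bash
cat > m.py <<'E'
from fit import *
np.set_printoptions(precision=2,suppress=True,linewidth=220)
o=env.get_obs();T=np.array(o['tool_pos']);print(o['time_s'],T*1e3,o['tool_rot'],o['force'],o['wrist_torque'],o['grip_width']*1e3)
g=np.mean([env.read_camera('wrist').astype(float) for _ in range(2)],0).mean(2)
print('far262',g[200:228,262].astype(int));print('near',g[268:292,272].astype(int));print('w',g[225,238:256].astype(int),g[225,288:308].astype(int))
S=np.mean([env.read_camera('side').astype(float) for _ in range(4)],0).mean(2)
u,v=proj(env.get_calibration('side'),T+[0,0,-.0893]);print('pred',u,v)
for r in range(int(v)-14,int(v)+1,2):
    a=150-S[r,int(u)-9:int(u)+7];a=np.clip(a-30,0,None);print(r,round((a*np.arange(int(u)-9,int(u)+7)).sum()/a.sum(),2),S[r,int(u)-9:int(u)+9].astype(int))
E
python3 m.py
```

```text
13.0 [622.38 120.66 188.54] [179.98   0.05  -8.42] [ 0.1  -0.44 -2.07] [ 0.05  0.04 -0.02] 53.675403991048604
far262 [ 42  42  42  41  42  46  57  71  76  76  72  64  65  82  96 103 119 138 152 160 166 167 167 167 167 166 167 167]
near [155 155 154 154 154 154 154 153 154 153 141 106  76  75  76  76  90 113 124 124 123 124 125 113]
w [ 38  38  38  38  38  37  38  73 128 150 162 168 167 167 167 167 166 166] [166 197 241 242 241 242 241 235 212 137  54  36  37  38  38  38  38  38  38  37]
pred 294.41126603320066 171.10143233450202
157 292.63 [132 106  97 108 115 117 115 106  92  79  79  93 109 118 131 145 145 139]
159 293.2 [141 125 107 100  99  99  98  94  91  84  85  90  97 100 109 124 134 142]
161 292.55 [149 143 131 118 112 101  86  75  76  82  94 113 124 130 130 132 137 144]
163 292.8 [150 148 148 145 142 126  99  78  75  87 109 134 146 148 149 148 146 149]
165 293.04 [143 141 142 141 136 122  95  76  76  82  97 114 122 125 123 123 125 131]
167 292.65 [ 96  96  96  97  97  91  83  75  75  78  87  93  94  95  94  95  98 106]
169 292.55 [101 101  95  85  76  70  67  70  75  77  80  85  92  93  92  93  95 102]
171 293.88 [119 117 116 110 100  83  66  69  72  73  74  81  90  94  93  93  93  98]
```

>>> send_rows --pt "54 1 -0.4 0 0 0 0" --pt "54 1 -0.3 0 0 0 0" --pt "54 0.7 0 0 0 0 0" --pt "54 0 0 0 0 0 0"

```text
time_s: 13.7
tool_pos: [0.6257, 0.1209, 0.1889]
tool_rot: [180.0, 0.0, -8.4]
force: [0.4, 0.5, -0.6]
grip_width: 0.0541
```

```bash
python3 m.py
```

```text
13.7 [625.73 120.9  188.94] [180.     0.    -8.44] [ 0.38  0.48 -0.59] [-0.    0.02  0.06] 54.10665366770672
far262 [ 41  42  42  42  42  41  42  42  46  59  71  75  74  84  95 102 118 138 151 160 166 167 167 166 166 166 166 166]
near [154 155 154 154 154 154 153 154 153 153 142 109  77  75  77  76  69  47  37  82 117 124 124 111]
w [ 38  39  38  39  37  37  40  75 128 151 162 168 167 167 167 166 166 165] [164 166 197 241 243 242 240 235 216 173  72  35  38  38  38  39  38  36  38  36]
pred 295.52121804263027 170.74566646782375
156 294.26 [131 105  98 112 116 116 113 103  85  69  70  83  99 109 119 127 127 133]
158 294.05 [138 117 105 108 111 113 110 105  98  90  91  98 104 110 121 133 137 141]
160 294.2 [147 137 120 106 103  98  89  85  82  83  92 102 108 108 109 115 128 142]
162 293.81 [149 148 144 141 139 126  97  76  75  84 108 130 143 145 145 145 146 149]
164 293.72 [148 148 146 144 138 121  92  76  75  87 109 132 141 141 140 139 140 145]
166 294.69 [122 121 117 113 108  95  80  74  76  81  90 100 103 102 104 103 106 116]
168 293.11 [ 90  86  83  80  83  79  74  70  76  79  86  89  92  93  92  93  94 104]
170 293.62 [113 107 100  86  68  59  58  67  73  80  85  92  93  91  92  94  95  99]
```

```bash
python3 - <<'E'
from fit import *
K=env.get_calibration('side');T=np.array(env.get_obs()['tool_pos'])
for p in([.5951,.1255,.096],[.594,.1255,.096],[.6215,.1222,.094],[T[0],T[1],.096],[.5951,.1255,.03]):print(p,proj(K,p))
S=np.mean([env.read_camera('side').astype(float) for _ in range(8)],0)
g=S.mean(2)
# hub silhouette & nose centre per row
for r in range(171,196,2): print(r,g[r,262:304].astype(int))
M=T
a=np.radians(-8.44)
for y in(.010,-.010):
  q=T+[-np.sin(a)*-y*-1*0,0,0]
  q=T+y*np.array([np.sin(a),-np.cos(a),0]);print(y,proj(K,q+[0,0,-.06]),proj(K,q+[0,0,-.08]))
E
```

```text
[0.5951, 0.1255, 0.096] [284.69592291 172.45974929]
[0.594, 0.1255, 0.096] [284.32340788 172.52505829]
[0.6215, 0.1222, 0.094] [293.90290386 172.17296872]
[np.float64(0.6256063780224255), np.float64(0.12090017569831123), 0.096] [295.43529703 171.70484036]
[0.5951, 0.1255, 0.03] [284.31975877 189.09117607]
171 [151 151 151 151 150 150 150 149 149 147 143 137 132 127 111  89  75  85
 102 111 115 117 118 116 118 115 110 100  81  61  57  66  73  78  84  91
  93  94  92  93  94  96]
173 [150 150 151 151 151 151 150 147 142 134 117  87  62  57  57  67  86 101
 111 115 117 117 117 116 116 116 115 109  99  79  59  58  64  62  66  79
  89  93  94  93  93  94]
175 [150 150 149 149 148 149 145 130 101  72  56  36  22  25  37  59  78  92
  95  99 103 108 110 108 109 105  99  87  76  64  52  49  47  42  46  53
  68  79  87  92  94  94]
177 [150 150 150 149 148 143 129 104  69  36  19  15  18  19  24  38  53  65
  70  72  74  78  81  80  75  66  62  56  51  46  33  31  28  28  24  28
  34  54  75  88  94  95]
179 [149 150 151 150 147 133 104  65  33  19  20  20  17  18  16  27  42  52
  56  58  58
[... 786 characters left out ...]
85  75  55  39  30  23  22  24  26  28
  32  31  30  32  30  29  30  27  22  20  18  17  20  19  25  30  44  64
  78  86  96 110 122 120]
191 [ 89  87  85  88  91  90  89  89  90  88  85  80  75  61  41  24  23  22
  24  23  27  21  23  27  22  25  18  14  18  21  33  52  68  76  80  87
  92  94  97 106 114 110]
193 [90 87 83 86 90 91 90 90 91 91 91 92 87 76 55 40 41 42 40 38 39 41 45 42
 38 33 40 41 39 42 55 76 89 93 94 93 94 95 94 94 94 94]
195 [90 85 83 85 89 89 90 90 90 91 91 90 91 85 71 54 46 42 44 47 50 51 53 50
 50 48 47 45 44 51 68 84 93 93 94 94 93 93 93 93 93 93]
0.01 [296.34438706 165.2654018 ] [296.0903622 170.6340482]
-0.01 [295.34073831 160.57865357] [295.10085769 165.94420176]
```

>>> send_rows --pt "54 0.6 0 1 0 0 0" --pt "54 0 0 1 0 0 0" --pt "54 0 0 1 0 0 0" --pt "54 0 0 0 0 0 0"

```text
time_s: 14.8
tool_pos: [0.6262, 0.1208, 0.1859]
tool_rot: [180.0, 0.0, -8.4]
force: [-1.7, 0.1, -2.1]
grip_width: 0.0543
```

>>> send_rows --pt "54 0 0 1 0 0 0" --pt "54 0 0 1 0 0 0" --pt "54 0 0 0 0 0 0"

```text
time_s: 15.1
tool_pos: [0.627, 0.1209, 0.1852]
tool_rot: [-180.0, -0.1, -8.4]
force: [0.1, -1.2, 5.0]
grip_width: 0.0539
```

>>> send_rows --pt "55 0 0 0 0 0 0" --pt "55 0 0 0 0 0 0"

```text
time_s: 15.3
tool_pos: [0.6268, 0.121, 0.185]
tool_rot: [-180.0, -0.1, -8.4]
force: [0.4, -0.9, 4.8]
grip_width: 0.0552
```

>>> send_rows --pt "56 0 0 0 0 0 0" --pt "56 0 0 0 0 0 0"

```text
time_s: 15.5
tool_pos: [0.6266, 0.121, 0.1846]
tool_rot: [-180.0, -0.1, -8.4]
force: [0.1, -1.2, 4.5]
grip_width: 0.056
```

```bash
python3 m.py
```

```text
15.5 [626.57 121.03 184.6 ] [-179.98   -0.06   -8.43] [ 0.14 -1.17  4.49] [-0.05 -0.04  0.05] 55.99096379850939
far262 [ 42  41  42  42  41  41  41  41  40  41  44  49  62  78  89  97 111 130 146 156 164 167 167 167 167 166 167 167]
near [154 154 154 154 153 153 153 153 152 153 152 131  83  73  74  75  75  65  41  29  28  31  44  70]
w [ 39  38  38  39  38  38  50  98 144 156 165 168 166 166 166 166 165 165] [165 197 241 242 241 241 239 229 207 157  61  34  37  37  38  37  38  38  38  37]
pred 295.737632030608 171.80132335101956
157 294.73 [135 111 100 109 116 115 113 106  86  69  65  77  91 104 115 124 124 128]
159 294.43 [140 123 110 109 111 112 111 108  99  90  89  95 103 111 127 139 142 139]
161 294.41 [148 144 131 114 103  99  91  84  80  81  87  96 105 107 110 119 130 141]
163 294.01 [150 149 148 146 143 129 106  82  74  84 104 126 140 143 141 143 145 147]
165 294.0 [142 141 142 140 133 114  90  76  72  78  94 111 122 124 122 124 124 129]
167 293.7 [ 97  97  98  98  95  87  78  74  74  77  82  89  93  96  96  95  96 103]
169 293.16 [100  94  86  76  72  69  65  68  74  78  85  90  94  93  94  93  95 102]
171 294.16 [118 115 111  99  82  61  55  63  73  76  84  89  93  94  92  92  94  96]
```

>>> send_rows --pt "56 0 0 -2 0 0 0" --pt "56 -1.5 0 0 0 0 0" --pt "56 0 0 0 0 0 0" --pt "56 0 0 1.5 0 0 0" --pt "56 0 0 1 0 0 0" --pt "56 0 0 0 0 0 0"

```text
time_s: 16.4
tool_pos: [0.6255, 0.1209, 0.1844]
tool_rot: [-180.0, -0.1, -8.5]
force: [0.5, -0.8, 3.9]
grip_width: 0.0559
```

```bash
python3 m.py
```

```text
16.4 [625.45 120.91 184.44] [-180.     -0.1    -8.45] [ 0.46 -0.8   3.88] [-0.1  -0.07 -0.02] 55.89437269600224
far262 [ 42  42  42  42  42  41  41  41  42  43  47  60  78  88  98 110 129 146 155 163 167 166 166 166 166 166 165 165]
near [154 153 154 153 153 153 152 153 153 152 131  83  73  75  75  75  63  37  31  30  30  49  94 108]
w [ 38  37  38  38  37  37  52  99 146 157 166 166 166 166 166 165 165 164] [165 196 240 241 240 241 238 227 203 140  53  35  38  38  37  38  38  37  37  37]
pred 295.3713889089573 171.9360890315141
157 294.23 [131 103  97 110 116 116 114 105  81  66  66  81  97 110 124 130 130 133]
159 293.61 [137 117 104 108 112 112 111 107  99  91  92  98 110 125 141 146 146 143]
161 293.83 [147 138 121 105  98  93  87  83  80  82  89  99 108 111 113 120 129 140]
163 293.89 [149 149 144 139 135 122  99  79  76  82 106 128 142 144 142 143 146 148]
165 294.02 [142 141 142 140 132 115  91  77  74  78  93 112 120 122 122 123 126 133]
167 293.71 [ 96  98  98  99  95  87  77  72  72  78  83  91  92  94  94  95  99 113]
169 293.16 [101  95  85  75  70  67  65  67  74  76  86  92  93  92  94  93  95 105]
171 294.07 [118 114 110 100  80  59  53  62  72  78  85  90  93  93  93  94  94  97]
```

```bash
python3 - <<'E'
from fit import *
np.set_printoptions(precision=2,suppress=True,linewidth=220)
S=np.mean([env.read_camera('side').astype(float) for _ in range(6)],0).mean(2);np.save('S2.npy',S)
for n,c,p in(('S0.npy',268.5,167.9),('S1.npy',287.5,166.43),('S2.npy',287.3,171.94)):
    a=np.load(n);c=int(round(c))
    rows=np.arange(-24,-4)+p
    for cc in(c,c+2,c+3):
        print(n,cc,np.interp(rows,np.arange(420),a[:,cc]).astype(int))
E
```

```text
S0.npy 268 [144 149 150 150 148 144 137 127 117 109 105 106 114 124 132 139 146 149 150 150]
S0.npy 270 [143 148 150 148 146 140 129 120 115 113 112 113 109 101 102 120 137 146 148 150]
S0.npy 271 [140 147 148 147 144 137 125 117 115 115 115 116 112 102  99 117 135 144 146 147]
S1.npy 288 [144 148 149 149 148 143 134 123 112 103  99  99 104 113 124 136 146 149 150 149]
S1.npy 290 [141 148 150 150 148 142 131 122 117 116 115 114 110 103 103 118 136 145 146 147]
S1.npy 291 [133 142 146 147 145 138 129 120 117 116 116 116 111 101  98 110 124 131 132 133]
S2.npy 287 [141 147 149 150 148 141 129 117 108 104 106 116 128 137 144 148 148 142 123  98]
S2.npy 289 [122 142 148 148 145 134 121 115 111 109 109 108 103 104 122 139 145 140 121  99]
S2.npy 290 [119 140 148 148 142 131 121 117 115 115 116 114 102  98 115 135 141 133 114  95]
```

```bash
python3 - <<'E'
from fit import *
np.set_printoptions(precision=4,suppress=True)
K=toolcam()
for hx in(.0196,.0194,.02):
 for n,dz,far,near in(('A j',.0041,213.5,278.4),('B 9.7',.0041,209.5,274.2),('now',.0011,211.5,278.8)):
  r=least_squares(lambda v:(model(K,(v[0],dz,v[1]),hx=hx)-[far,0,near])[[0,2]],[0,0],x_scale=[.01,.1]);dx,th=r.x
  print(hx,n,'dx %.1f pitch %.3f pin x %.1f'%(dx*1e3,th,(dx-th*.104)*1e3))
E
```

```text
0.0196 A j dx 1.6 pitch 0.091 pin x -7.8
0.0196 B 9.7 dx 2.8 pitch 0.065 pin x -3.9
0.0196 now dx 6.6 pitch 0.154 pin x -9.5
0.0194 A j dx 3.2 pitch 0.122 pin x -9.5
0.0194 B 9.7 dx 4.4 pitch 0.095 pin x -5.5
0.0194 now dx 8.6 pitch 0.193 pin x -11.5
0.02 A j dx -1.2 pitch 0.035 pin x -4.8
0.02 B 9.7 dx 0.2 pitch 0.010 pin x -0.9
0.02 now dx 3.3 pitch 0.089 pin x -6.0
```

>>> send_rows --pt "56 0 0 -2 0 0 0" --pt "56 0 0 -2 0 0 0" --pt "56 1.2 0 0 0 0 0" --pt "56 1.3 0 0 0 0 0" --pt "56 0 0 2 0 0 0" --pt "56 0 0 1 0 0 0" --pt "56 0 0 1 0 0 0" --pt "56 0 0 0 0 0 0"

```text
time_s: 17.8
tool_pos: [0.6279, 0.1207, 0.1845]
tool_rot: [-180.0, -0.1, -8.4]
force: [0.6, 0.2, 4.8]
grip_width: 0.056
```

>>> send_rows --pt "56 0 0 1 0 0 0" --pt "56 0 0 0 0 0 0"

```text
time_s: 18.0
tool_pos: [0.6282, 0.1206, 0.184]
tool_rot: [-180.0, -0.2, -8.5]
force: [-0.5, -0.7, 6.5]
grip_width: 0.0561
```

```bash
python3 m.py
```

```text
18.0 [628.19 120.57 183.99] [-179.99   -0.16   -8.46] [-0.52 -0.67  6.46] [-0.19 -0.04 -0.02] 56.05435207597506
far262 [ 41  42  41  42  41  42  42  42  41  40  40  41  53  71  89 108 128 145 155 162 166 167 166 166 166 166 165 166]
near [154 154 153 153 153 152 153 153 153 152 135  93  74  74  75  75  76  63  35  32  32  30  29  34]
w [ 37  38  37  37  37  38  58 109 147 158 167 167 166 165 165 165 165 164] [196 240 241 240 240 241 239 227 200 125  47  35  37  38  37  38  38  38  37  38]
pred 296.3198419876989 171.9679258696811
157 295.44 [131 104  94 109 115 117 115 103  82  65  66  78  94 103 115 126 129 133]
159 294.99 [137 117 105 109 112 113 111 109  99  91  89  98 106 114 129 142 143 143]
161 295.07 [146 139 122 106  98  94  89  85  80  81  87  98 105 107 111 118 129 141]
163 294.92 [149 147 144 141 136 121  99  80  74  82 104 128 140 142 142 143 146 148]
165 294.91 [142 142 139 135 124 109  89  77  75  79  94 112 119 122 122 123 126 135]
167 294.66 [ 97  98  98  95  91  84  78  73  74  77  83  91  94  95  93  94  99 116]
169 293.83 [ 95  84  75  71  69  63  63  67  75  79  85  92  93  93  94  94  98 111]
171 294.56 [117 112 100  81  59  48  56  66  75  78  85  91  92  93  93  94  93  98]
```

```bash
cat > tq.py <<'E'
from fit import *
np.set_printoptions(precision=3,suppress=True)
F=[];M=[]
for _ in range(10):
    env.read_camera('top');o=env.get_obs();F.append(o['force']);M.append(o['wrist_torque'])
F=np.array(F);M=np.array(M);print(o['time_s'],np.array(o['tool_pos'])*1e3,o['grip_width']*1e3,'F',F.mean(0),F.std(0),'M',M.mean(0),M.std(0))
E
python3 tq.py
```

```text
18.8 [628.148 120.585 184.009] 55.700422298669 F [ 0.2   -1.218  6.71 ] [0.417 0.33  0.398] M [-0.187  0.022  0.007] [0.018 0.028 0.03 ]
```

>>> send_rows --pt "56 0 0 -2 0 0 0" --pt "56 0 0 -2 0 0 0" --pt "56 0 0 -1 0 0 0" --pt "56 0 0 0 0 0 0"

```text
time_s: 19.2
tool_pos: [0.6268, 0.1207, 0.1869]
tool_rot: [180.0, 0.1, -8.4]
force: [0.0, -0.1, -1.7]
grip_width: 0.056
```

```bash
python3 tq.py
```

```text
19.7 [627.2   120.706 187.474] 55.870991260945154 F [-0.118  0.11  -1.718] [0.529 0.335 0.414] M [ 0.043  0.007 -0.007] [0.03  0.035 0.037]
```

>>> send_rows --pt "55 -0.8 1 0 0 0 0" --pt "55 0 0 2 0 0 0" --pt "55 0 0 1 0 0 0" --pt "55 0 0 1 0 0 0" --pt "55 0 0 0 0 0 0"

```text
time_s: 20.2
tool_pos: [0.6269, 0.1198, 0.1843]
tool_rot: [-180.0, -0.1, -8.4]
force: [-0.6, -0.1, 3.6]
grip_width: 0.0552
```

```bash
python3 tq.py
```

```text
20.7 [626.538 119.916 183.943] 55.126901852099735 F [ 0.15  -0.179  4.597] [0.515 0.318 0.542] M [-0.03  -0.009 -0.035] [0.032 0.03  0.032]
```

>>> send_rows --pt "55 -0.7 0 -0.5 0 0 0" --pt "55 -0.7 0 0 0 0 0" --pt "55 0 0 0 0 0 0"

```text
time_s: 21.0
tool_pos: [0.6248, 0.1201, 0.1841]
tool_rot: [180.0, -0.0, -8.4]
force: [-0.4, -0.9, 4.7]
grip_width: 0.0552
```

>>> send_rows --pt "55 -0.7 0 0 0 0 0" --pt "55 -0.7 0 0 0 0 0" --pt "55 0 0 0 0 0 0"

```text
time_s: 21.3
tool_pos: [0.6234, 0.1203, 0.1841]
tool_rot: [180.0, -0.0, -8.4]
force: [-0.3, 0.0, 4.7]
grip_width: 0.0551
```

```bash
python3 tq.py; python3 m.py
```

```text
21.8 [623.522 120.223 184.025] 55.15485523717733 F [ 0.227 -0.535  4.92 ] [0.435 0.281 0.461] M [-0.047 -0.065  0.01 ] [0.026 0.017 0.025]
21.8 [623.52 120.22 184.02] [180.    -0.    -8.43] [ 0.46 -1.02  5.03] [-0.07 -0.07  0.01] 55.15485523717733
far262 [ 42  41  42  42  42  42  43  45  47  60  73  88 110 130 146 155 162 166 165 165 165 165 165 165 164 164 164 165]
near [152 152 152 151 151 152 151 130  82  73  74  74  70  54  34  31  32  33  36  52  97 125 125 111]
w [ 38  38  38  37  37  40  79 133 150 160 166 164 164 164 164 164 163 162] [198 239 241 239 240 239 234 219 193  93  36  37  39  38  37  38  39  37  38  38]
pred 294.78647253826125 172.316022199292
158 293.67 [147 133 109  99 109 117 116 115 105  89  79  79  94 114 136 152 157 150]
160 293.85 [149 142 128 111 105 103 102 101  99  89  82  84  91 103 119 134 139 140]
162 293.9 [151 149 142 132 118 112 107  94  81  76  76  89 106 122 128 129 130 136]
164 294.32 [149 148 147 147 146 145 135 115  87  74  78  96 120 135 140 140 141 145]
166 295.22 [123 122 123 122 121 121 112  96  80  74  77  84  95 101 103 104 105 114]
168 292.34 [ 89  87  86  82  81  82  81  77  73  73  77  81  87  92  93  93  94 100]
170 293.28 [114 113 108 100  86  72  58  60  63  70  76  80  87  92  94  93  95  99]
172 294.1 [118 119 118 115 108  95  69  52  56  68  74  81  87  92  93  93  93  96]
```

Likely cause: the pads are probably about 37 mm tall. On splayed handles they touch at the pad top, where the rest width is about 63.5 mm. At an opening of 53–56 mm the pins are therefore 25–27 mm apart, too wide for the 22 mm eyes. I'll back off and open to about 60.5 mm.

>>> send_rows --pt "55 0 0 -2 0 0 0" --pt "56 1 0 -2 0 0 0" --pt "57 1 0 -1 0 0 0" --pt "58 0.5 0 0 0 0 0" --pt "59 0 0 0 0 0 0" --pt "60 0 0 0 0 0 0" --pt "60.5 0 0 0 0 0 0" --pt "60.5 0 0 0 0 0 0"

```text
time_s: 22.9
tool_pos: [0.6259, 0.1199, 0.1889]
tool_rot: [180.0, 0.0, -8.4]
force: [0.1, -0.5, -1.9]
grip_width: 0.0605
```

```bash
python3 tq.py; python3 m.py
```

```text
23.4 [625.982 119.836 189.027] 60.77214836417306 F [-0.022  0.25  -1.63 ] [0.315 0.304 0.393] M [ 0.027 -0.001  0.   ] [0.026 0.017 0.032]
23.4 [625.98 119.84 189.03] [179.99  -0.    -8.44] [ 0.09 -0.3  -1.76] [ 0.05  0.02 -0.04] 60.77214836417306
far262 [ 42  41  41  41  41  41  40  42  42  44  52  63  71  87 113 135 148 156 162 164 164 164 164 164 164 163 163 163]
near [151 152 151 151 150 150 150 151 145 120  78  72  73  73  69  52  34  33  37  63 103 123 123 109]
w [ 37  37  38  37  36  39  76 129 148 159 165 163 163 163 163 162 162 162] [194 238 239 238 238 238 235 221 198 112  42  35  37  37  37  38  36  37  36  37]
pred 295.71297070591095 170.94961153129918
156 295.29 [146 128 104 100 113 117 116 110  94  75  63  68  83  97 109 119 126 130]
158 294.9 [148 137 116 104 110 112 111 109 103  93  87  88  96 105 116 130 138 141]
160 294.73 [149 147 137 120 109 102  97  87  81  77  82  93 106 112 114 114 121 133]
162 294.76 [149 149 149 146 145 142 128 102  78  75  88 114 137 146 146 144 145 147]
164 294.73 [148 149 148 149 147 144 128 100  76  76  88 114 134 141 140 141 141 144]
166 295.65 [123 122 121 120 117 111 102  86  73  74  80  90  99 103 105 102 106 115]
168 293.22 [ 89  85  83  82  83  82  77  72  68  72  77  86  91  93  92  94  95 102]
170 293.7 [112 109 100  85  71  56  53  58  68  73  78  86  92  92  93  91  93  98]
```

>>> send_rows --pt "60.5 -1 -0.4 0 0 0 0" --pt "60.5 -1 -0.4 0 0 0 0" --pt "60.5 0 0 2 0 0 0" --pt "60.5 0 0 1.5 0 0 0" --pt "60.5 0 0 1 0 0 0" --pt "60.5 0 0 0 0 0 0"

```text
time_s: 24.3
tool_pos: [0.6242, 0.1209, 0.1844]
tool_rot: [180.0, -0.0, -8.4]
force: [0.2, -0.1, -0.5]
grip_width: 0.0607
```

>>> send_rows --pt "60.5 0 0 1 0 0 0" --pt "60.5 0 0 0.5 0 0 0" --pt "60.5 0 0 0 0 0 0"

```text
time_s: 24.6
tool_pos: [0.624, 0.1209, 0.1828]
tool_rot: [180.0, 0.0, -8.4]
force: [-0.3, -0.6, -2.5]
grip_width: 0.0607
```

```bash
python3 tq.py; python3 m.py
```

```text
25.1 [624.106 120.91  182.992] 60.82219246181006 F [ 0.07  -0.499 -1.851] [0.413 0.36  0.399] M [-0.02   0.007 -0.009] [0.024 0.035 0.028]
25.1 [624.11 120.91 182.99] [179.99   0.    -8.43] [ 0.17 -0.63 -2.  ] [-0.02  0.01 -0.03] 60.82219246181006
far262 [ 42  41  41  41  41  41  40  41  44  49  61  77  89 103 121 139 151 159 164 164 165 164 164 164 164 164 164 164]
near [152 151 151 151 151 151 151 151 139 105  75  73  74  74  66  47  33  31  29  29  37  90 122 110]
w [ 38  37  37  38  38  38  73 124 147 158 165 164 164 164 164 163 162 162] [163 194 238 239 239 239 236 223 197 117  42  35  37  37  38  37  37  37  37  37]
pred 294.90264050223607 172.39394700059347
158 293.62 [148 132 103  97 109 116 117 114 104  85  72  76  92 110 130 146 150 145]
160 293.95 [149 141 125 108 103 103 100 100  93  88  82  85  90  98 109 123 133 137]
162 293.76 [150 148 142 131 119 112 104  92  79  76  77  93 111 125 128 128 131 136]
164 294.06 [149 148 148 147 145 141 128 106  83  75  82 102 126 137 141 141 140 144]
166 294.81 [122 122 122 122 120 114 101  85  76  74  74  86  95 101 104 103 104 115]
168 292.3 [ 89  88  86  82  82  82  81  76  73  72  75  84  89  92  93  94  93 101]
170 293.21 [114 113 108 100  86  71  59  58  66  73  78  84  90  94  92  93  94  97]
172 294.11 [118 117 117 116 109  95  70  54  58  68  73  79  87  92  94  93  95  94]
```

>>> send_rows --pt "60.5 0 0 1 0 0 0" --pt "60.5 0 0 1 0 0 0" --pt "60.5 0 0 0 0 0 0"

```text
time_s: 25.7
tool_pos: [0.624, 0.1209, 0.1808]
tool_rot: [180.0, 0.0, -8.4]
force: [-0.1, 0.9, -1.7]
grip_width: 0.0607
```

>>> send_rows --pt "60.5 0 0 1 0 0 0" --pt "60.5 0 0 1 0 0 0" --pt "60.5 0 0 0 0 0 0"

```text
time_s: 26.0
tool_pos: [0.624, 0.121, 0.1788]
tool_rot: [180.0, 0.0, -8.4]
force: [0.5, -0.2, -1.9]
grip_width: 0.0605
```

The pins are in: the tool is 5 mm below the earlier contact height with no force. Next I'll lower until the shoulders touch.

>>> send_rows --pt "60.5 0 0 1 0 0 0" --pt "60.5 0 0 1 0 0 0" --pt "60.5 0 0 0 0 0 0"

```text
time_s: 26.3
tool_pos: [0.6243, 0.121, 0.1773]
tool_rot: [-180.0, -0.0, -8.4]
force: [1.1, 0.2, -1.2]
grip_width: 0.0605
```

>>> send_rows --pt "60.5 0 0 0.7 0 0 0" --pt "60.5 0 0 0.7 0 0 0" --pt "60.5 0 0 0 0 0 0"

```text
time_s: 26.6
tool_pos: [0.6249, 0.1212, 0.1768]
tool_rot: [-180.0, -0.1, -8.4]
force: [0.1, 0.5, 4.8]
grip_width: 0.0605
```

Shoulder contact at TCP z about 0.177. I'll ease off 1 mm and squeeze step by step.

>>> send_rows --pt "60 0 0 -1 0 0 0" --pt "58 0 0 0 0 0 0" --pt "56 0 0 0 0 0 0" --pt "54 0 0 0 0 0 0" --pt "52 0 0 0 0 0 0" --pt "50 0 0 0 0 0 0" --pt "48 0 0 0 0 0 0" --pt "48 0 0 0 0 0 0" --grip_force 35

```text
time_s: 27.4
tool_pos: [0.6248, 0.1205, 0.1776]
tool_rot: [180.0, -0.1, -8.5]
force: [-0.5, -1.3, 6.7]
grip_width: 0.0485
```

```bash
python3 tq.py; python3 m.py
```

```text
27.9 [624.837 120.459 177.602] 48.233680608112365 F [-0.025 -1.07   6.759] [0.502 0.233 0.562] M [-0.363  0.015  0.011] [0.018 0.037 0.022]
27.9 [624.84 120.46 177.6 ] [179.97  -0.11  -8.46] [ 0.14 -0.81  7.13] [-0.38 -0.05  0.03] 48.233680608112365
far262 [ 43  43  42  42  43  43  42  41  42  42  44  63  87  99 109 127 145 156 164 168 168 168 168 167 167 168 167 167]
near [156 155 155 156 155 155 152 152 154 133  85  75  77  76  76  78  79  65  37  33  33  32  32  36]
w [ 39  38  39  39  49  77  98 109 136 154 165 169 168 168 168 168 167 167] [166 167 199 243 244 234 178 157 145 125  96  85  44  37  38  39  39  38  39  39]
pred 295.1291001296932 173.85429295028186
159 294.22 [131 107 100 110 116 115 113 101  77  67  70  87  99 111 121 125 128 137]
161 293.39 [135 110 100 108 112 113 112 106  96  88  91 102 111 115 126 136 141 144]
163 294.22 [146 135 116 103  95  90  85  82  81  82  88  96 101 102 104 113 126 143]
165 293.94 [141 138 133 126 121 109  88  75  76  80  95 114 122 119 117 119 128 141]
167 293.53 [ 94  94  96  96  96  89  79  74  74  77  85  93  96  96  95  95 103 121]
169 293.08 [ 99  93  85  72  67  65  64  69  76  80  86  90  93  94  93  92  95 105]
171 294.13 [119 117 110  98  78  61  52  63  74  82  85  89  92  94  93  93  93  98]
173 294.72 [118 116 114 110 100  82  62  61  71  74  73  82  89  94  94  95  93  94]
```

>>> send_rows --pt "48 0 0 -1 0 0 0" --pt "47 0 0 -0.5 0 0 0" --pt "45 0 0 -0.3 0 0 0" --pt "43 0 0 -0.3 0 0 0" --pt "41 0 0 -0.3 0 0 0" --pt "39 0 0 -0.2 0 0 0" --pt "39 0 0 0 0 0 0"

```text
time_s: 28.9
tool_pos: [0.6237, 0.1206, 0.1786]
tool_rot: [180.0, 0.1, -8.4]
force: [-0.1, -1.6, -1.4]
grip_width: 0.0393
```

```bash
python3 tq.py; python3 - <<'E'
from fit import *
K=toolcam();o=env.get_obs();zt=o['tool_pos'][2]-.094
g=np.mean([env.read_camera('wrist').astype(float) for _ in range(3)],0).mean(2)
np.set_printoptions(linewidth=250)
for r in(196,200,204,208,212,216): print(r,g[r,225:320].astype(int))
for y in(-.02,-.011,.011,.02):print(y,proj(K,[-.0035,y,zt]),proj(K,[.003,y,zt]))
E
```

```text
29.4 [623.949 120.967 179.02 ] 39.19647530835236 F [-0.24  -1.082 -2.571] [0.444 0.459 0.575] M [-0.374  0.081  0.015] [0.04  0.028 0.035]Traceback (most recent call last):
  File "<stdin>", line 3, in <module>
ValueError: 200 camera calls are used up
```

The camera calls are used up, so from here I work by force and opening. I'll keep squeezing with a small y correction.

>>> send_rows --pt "38 0 0.4 0 0 0 0" --pt "37 0 0 0 0 0 0" --pt "36 0 0 0 0 0 0" --pt "35 0 0 0 0 0 0" --pt "34 0 0 0 0 0 0" --pt "34 0 0 0 0 0 0"

```text
time_s: 30.05
tool_pos: [0.624, 0.1212, 0.1794]
tool_rot: [-180.0, 0.0, -8.4]
force: [-1.1, 0.1, -2.7]
grip_width: 0.0345
```

>>> send_rows --pt "33.2 0 0 0 0 0 0" --pt "32.6 0 0 0 0 0 0" --pt "32.6 0 0 0 0 0 0"

```text
time_s: 30.35
tool_pos: [0.6241, 0.1209, 0.1793]
tool_rot: [-180.0, -0.0, -8.4]
force: [-0.4, 0.2, -0.7]
grip_width: 0.0328
```

>>> send_rows --pt "32.6 0 0 1 0 0 0" --pt "32.6 0 0 1 0 0 0" --pt "32.6 0 0 0 0 0 0"

```text
time_s: 30.65
tool_pos: [0.624, 0.1207, 0.177]
tool_rot: [-180.0, 0.0, -8.4]
force: [0.1, 0.7, -2.5]
grip_width: 0.0331
```

>>> send_rows --pt "32.6 0 0 1 0 0 0" --pt "32.6 0 0 1 0 0 0" --pt "32.6 0 0 0 0 0 0"

```text
time_s: 30.95
tool_pos: [0.624, 0.1207, 0.175]
tool_rot: [-180.0, 0.0, -8.4]
force: [0.0, 1.0, -2.3]
grip_width: 0.0332
```

>>> send_rows --pt "32.6 0 0 1 0 0 0" --pt "32.6 0 0 1 0 0 0" --pt "32.6 0 0 1 0 0 0" --pt "32.6 0 0 1 0 0 0" --pt "32.6 0 0 0 0 0 0"

```text
time_s: 31.45
tool_pos: [0.624, 0.1207, 0.171]
tool_rot: [-180.0, 0.0, -8.4]
force: [-0.7, 0.7, -2.4]
grip_width: 0.0327
```

>>> send_rows --pt "32.6 0 0 1 0 0 0" --pt "32.6 0 0 1 0 0 0" --pt "32.6 0 0 1 0 0 0" --pt "32.6 0 0 0 0 0 0"

```text
time_s: 31.85
tool_pos: [0.624, 0.1206, 0.168]
tool_rot: [-180.0, 0.0, -8.4]
force: [-0.8, 1.8, -2.3]
grip_width: 0.0329
```

>>> send_rows --pt "32.6 0 0 1 0 0 0" --pt "32.6 0 0 1 0 0 0" --pt "32.6 0 0 0 0 0 0"

```text
time_s: 32.15
tool_pos: [0.624, 0.1207, 0.166]
tool_rot: [-180.0, 0.0, -8.4]
force: [-0.1, 2.3, -1.9]
grip_width: 0.0336
```

>>> send_rows --pt "32.6 0 -0.2 1 0 0 0" --pt "32.6 0 0 1 0 0 0" --pt "32.6 0 0 0 0 0 0" --pt "32.6 0 0 0 0 0 0"

```text
time_s: 32.55
tool_pos: [0.6242, 0.1207, 0.1644]
tool_rot: [180.0, -0.0, -8.4]
force: [-0.0, 1.2, 1.0]
grip_width: 0.033
```

>>> send_rows --pt "32.6 0 0 1 0 0 0" --pt "32.6 0 0 1 0 0 0" --pt "32.6 0 0 0 0 0 0" --pt "32.6 0 0 0 0 0 0"

```text
time_s: 32.95
tool_pos: [0.6241, 0.1207, 0.1622]
tool_rot: [180.0, -0.0, -8.4]
force: [-1.2, 0.4, 0.9]
grip_width: 0.0328
```

```bash
python3 - <<'E'
from cell import env
o=env.get_obs();print(o['force'],o['wrist_torque'],o['grip_width'],o['time_s'],o['tool_pos'])
E
```

```text
[-1.20329756  0.43357997  0.90920206] [0.31833148 0.20484653 0.02757527] 0.03275629707494932 32.95 [0.62412215 0.12070263 0.16217528]
```

Hub contact came at about z 0.165, where predicted, at about +3 N. I'm continuing gently and watching for the hard stop.

>>> send_rows --pt "32.6 0 0 0.7 0 0 0" --pt "32.6 0 0 0.7 0 0 0" --pt "32.6 0 0 0 0 0 0"

```text
time_s: 33.25
tool_pos: [0.6241, 0.1207, 0.1608]
tool_rot: [180.0, -0.0, -8.4]
force: [0.1, -0.2, 1.8]
grip_width: 0.0327
```

>>> send_rows --pt "32.6 0 0 0.7 0 0 0" --pt "32.6 0 0 0.7 0 0 0" --pt "32.6 0 0 0 0 0 0"

```text
time_s: 33.55
tool_pos: [0.6241, 0.1207, 0.1594]
tool_rot: [180.0, -0.0, -8.4]
force: [-1.5, -0.3, 2.0]
grip_width: 0.0327
```

>>> send_rows --pt "32.6 0 0 0.7 0 0 0" --pt "32.6 0 0 0.7 0 0 0" --pt "32.6 0 0 0 0 0 0"

```text
time_s: 33.85
tool_pos: [0.6241, 0.1207, 0.158]
tool_rot: [180.0, -0.0, -8.4]
force: [0.4, 1.0, 2.1]
grip_width: 0.0329
```

>>> send_rows --pt "32.6 0 0 0.7 0 0 0" --pt "32.6 0 0 0.7 0 0 0" --pt "32.6 0 0 0 0 0 0"

```text
time_s: 34.15
tool_pos: [0.6241, 0.1208, 0.1566]
tool_rot: [180.0, -0.0, -8.4]
force: [-0.6, 0.9, 2.9]
grip_width: 0.0329
```

>>> send_rows --pt "32.6 0 0 0.7 0 0 0" --pt "32.6 0 0 0.7 0 0 0" --pt "32.6 0 0 0 0 0 0"

```text
time_s: 34.45
tool_pos: [0.6241, 0.1207, 0.1552]
tool_rot: [180.0, -0.0, -8.4]
force: [-0.8, 0.8, 2.6]
grip_width: 0.0328
```

>>> send_rows --pt "32.6 0 0 0.7 0 0 0" --pt "32.6 0 0 0.7 0 0 0" --pt "32.6 0 0 0 0 0 0"

```text
time_s: 34.75
tool_pos: [0.6241, 0.1207, 0.1538]
tool_rot: [180.0, 0.0, -8.4]
force: [-0.9, 0.2, 3.3]
grip_width: 0.0328
```

>>> send_rows --pt "32.6 0 0 0.6 0 0 0" --pt "32.6 0 0 0.6 0 0 0" --pt "32.6 0 0 0 0 0 0"

```text
time_s: 35.05
tool_pos: [0.6245, 0.1208, 0.1533]
tool_rot: [-180.0, -0.1, -8.4]
force: [0.1, 0.3, 5.6]
grip_width: 0.0331
```

>>> send_rows --pt "32.6 0 0 0.6 0 0 0" --pt "32.6 0 0 0.6 0 0 0" --pt "32.6 0 0 0 0 0 0"

```text
time_s: 35.35
tool_pos: [0.6251, 0.1208, 0.1528]
tool_rot: [-180.0, -0.1, -8.4]
force: [-0.3, 0.7, 8.1]
grip_width: 0.033
```

The hard stop is at about z 0.153: force rose from 3.3 to 8.1 N. I'll hold down gently and open so the ring contracts.

>>> send_rows --pt "34.5 0 0 0.2 0 0 0" --pt "36.5 0 0 0.2 0 0 0" --pt "38.5 0 0 0.2 0 0 0" --pt "40 0 0 0.2 0 0 0" --pt "40 0 0 0 0 0 0"

```text
time_s: 35.85
tool_pos: [0.6259, 0.1207, 0.1526]
tool_rot: [-180.0, -0.3, -8.5]
force: [0.9, -0.2, 9.1]
grip_width: 0.0397
```

>>> send_rows --pt "42 0 0 0.3 0 0 0" --pt "44 0 0 0.3 0 0 0" --pt "46 0 0 0.3 0 0 0" --pt "46 0 0 0 0 0 0"

```text
time_s: 36.25
tool_pos: [0.6257, 0.1207, 0.1515]
tool_rot: [-180.0, -0.2, -8.5]
force: [0.7, 0.9, 8.3]
grip_width: 0.0456
```

>>> send_rows --pt "49 0 0 0.2 0 0 0" --pt "52 0 0 0.2 0 0 0" --pt "55 0 0 0 0 0 0" --pt "58 0 0 0 0 0 0" --pt "60.5 0 0 0 0 0 0" --pt "60.5 0 0 0 0 0 0"

```text
time_s: 36.85
tool_pos: [0.625, 0.1205, 0.1502]
tool_rot: [180.0, -0.1, -8.4]
force: [-0.0, -1.0, 6.5]
grip_width: 0.06
```

>>> send_rows --pt "60.5 0 0 -1 0 0 0" --pt "60.5 0 0 0 0 0 0"

```text
time_s: 37.05
tool_pos: [0.6243, 0.1205, 0.1504]
tool_rot: [180.0, -0.0, -8.4]
force: [0.7, 0.7, 3.9]
grip_width: 0.0605
```

>>> send_rows --pt "60.5 0 0 -1 0 0 0" --pt "60.5 0 0 0 0 0 0"

```text
time_s: 37.25
tool_pos: [0.624, 0.1206, 0.1512]
tool_rot: [180.0, 0.0, -8.4]
force: [0.4, 0.5, 3.1]
grip_width: 0.0605
```

>>> send_rows --pt "60.5 0 0 -1 0 0 0" --pt "60.5 0 0 0 0 0 0"

```text
time_s: 37.45
tool_pos: [0.6238, 0.1206, 0.1519]
tool_rot: [180.0, 0.0, -8.4]
force: [0.1, 0.2, 2.0]
grip_width: 0.0606
```

>>> send_rows --pt "60.5 0 0 -1 0 0 0" --pt "60.5 0 0 0 0 0 0"

```text
time_s: 37.65
tool_pos: [0.6235, 0.1205, 0.1526]
tool_rot: [180.0, 0.1, -8.4]
force: [0.1, -0.7, -2.0]
grip_width: 0.0603
```

>>> send_rows --pt "60.5 0 0 -1 0 0 0" --pt "60.5 0 0 0 0 0 0"

```text
time_s: 37.85
tool_pos: [0.6239, 0.1206, 0.1541]
tool_rot: [180.0, 0.0, -8.4]
force: [0.0, -0.4, -1.9]
grip_width: 0.0606
```

>>> send_rows --pt "60.5 0 0 -1 0 0 0" --pt "60.5 0 0 0 0 0 0"

```text
time_s: 38.05
tool_pos: [0.6241, 0.1207, 0.1554]
tool_rot: [180.0, 0.0, -8.4]
force: [-0.3, 0.9, -2.3]
grip_width: 0.0604
```

The force dropped to plain pliers weight after about 1.5 mm of rise, where an unheld hub would have followed for about 12 mm. So the ring holds the hub. Withdrawing the pins upward now.

>>> send_rows --pt "60.5 0 0 -1.5 0 0 0" --pt "60.5 0 0 -2 0 0 0" --pt "60.5 0 0 -2 0 0 0" --pt "60.5 0 0 -2 0 0 0" --pt "60.5 0 0 -2 0 0 0" --pt "60.5 0 0 -3 0 0 0" --pt "60.5 0 0 -4 0 0 0" --pt "58 0 0 -5 0 0 0" --pt "55 0 0 -5 0 0 0" --pt "52 0 0 -5 0 0 0" --pt "50 0 0 -5 0 0 0" --pt "50 0 0 -5 0 0 0"

```text
time_s: 39.25
tool_pos: [0.6241, 0.1208, 0.1973]
tool_rot: [180.0, -0.0, -8.4]
force: [0.0, 1.2, -1.5]
grip_width: 0.0514
```

>>> send_rows --pt "50 0 0 -5 0 0 0" --pt "50 0 0 -5 0 0 0" --pt "50 0 0 -5 0 0 0" --pt "50 0 0 -5 0 0 0" --pt "50 0 0 -3 0 0 0" --pt "50 0 0 -1 0 0 0" --pt "50 0 0 0 0 0 0"

```text
time_s: 39.95
tool_pos: [0.6241, 0.1208, 0.2209]
tool_rot: [180.0, -0.0, -8.4]
force: [-0.7, 0.5, -1.8]
grip_width: 0.0503
```

>>> send_rows --pt "50 0 0 0 0 0 -0.03" --pt "50 0 0 0 0 0 -0.031" --pt "50 -1.1 3 0 0 0 0" --pt "50 -2.7 7 0 0 0 0" --pt "50 -4.5 12 0 0 0 0" --pt "50 -6.1 16 0 0 0 0" --pt "50 -7.2 19 0 0 0 0" --pt "50 -7.2 19 0 0 0 0" --pt "50 -7.2 19 0 0 0 0" --pt "50 -7.2 19 0 0 0 0" --pt "50 -7.2 19 0 0 0 0" --pt "50 -7.2 19 0 0 0 0"

```text
time_s: 41.15
tool_pos: [0.5525, -0.0277, 0.2209]
tool_rot: [179.9, 0.0, -5.0]
force: [-0.1, 0.4, -2.1]
grip_width: 0.0504
```

>>> send_rows --pt "50 -7.2 19 0 0 0 0" --pt "50 -7.2 19 0 0 0 0" --pt "50 -7.2 19 0 0 0 0" --pt "50 -7.2 19 0 0 0 0" --pt "50 -6.1 16 0 0 0 0" --pt "50 -4.5 12 0 0 0 0" --pt "50 -2.7 7 0 0 0 0" --pt "50 -1.1 3 0 0 0 0" --pt "50 0 0 0 0 0 0" --pt "50 0 0 0 0 0 0"

```text
time_s: 42.15
tool_pos: [0.5011, -0.1347, 0.2209]
tool_rot: [-180.0, -0.0, -4.9]
force: [-0.1, 0.3, -1.5]
grip_width: 0.0499
```

>>> send_rows --pt "50 -1.5 4 0 0 0 0" --pt "50 -3 8 0 0 0 0" --pt "50 -2 6 0 0 0 0" --pt "50 -0.9 2 0 0 0 0" --pt "50 0 0 4 0 0 0" --pt "50 0 0 8 0 0 0" --pt "50 0 0 10 0 0 0" --pt "50 0 0 10 0 0 0" --pt "50 0 0 8 0 0 0" --pt "50 0 0 4 0 0 0" --pt "50 0 0 0 0 0 0"

```text
time_s: 43.25
tool_pos: [0.4912, -0.1546, 0.176]
tool_rot: [-180.0, 0.1, -4.9]
force: [0.0, -0.5, -1.7]
grip_width: 0.0504
```

```bash
python3 - <<'E'
from cell import env
o=env.get_obs();print(o['force'],o['wrist_torque'],o['grip_width'],o['time_s'],o['tool_pos'],o['tool_rot'])
E
```

```text
[ 0.04689531 -0.46654768 -1.68590848] [0.0423488  0.02834425 0.00642861] 0.05036754344424831 43.25 [ 0.49124862 -0.1546449   0.17598841] [-1.79967834e+02  7.53769335e-02 -4.92420086e+00]
```

>>> send_rows --pt "50 1 0 3 0 0 0" --pt "50 0 0 4 0 0 0" --pt "50 0 0 4 0 0 0" --pt "50 0 0 4 0 0 0" --pt "50 0 0 4 0 0 0" --pt "50 0 0 4 0 0 0" --pt "50 0 0 0 0 0 0"

```text
time_s: 43.95
tool_pos: [0.4922, -0.1548, 0.1531]
tool_rot: [-180.0, 0.1, -4.9]
force: [-0.8, 0.9, -1.7]
grip_width: 0.0497
```

>>> send_rows --pt "50 0 0 5 0 0 0" --pt "50 0 0 7 0 0 0" --pt "50 0 0 7 0 0 0" --pt "50 0 0 7 0 0 0" --pt "50 0 0 6 0 0 0" --pt "50 0 0 4 0 0 0" --pt "50 0 0 0 0 0 0"

```text
time_s: 44.65
tool_pos: [0.4922, -0.1548, 0.1171]
tool_rot: [-180.0, 0.1, -4.9]
force: [-0.7, 0.4, -1.5]
grip_width: 0.0502
```

Inside the pocket. Now feeling for the seat.

>>> send_rows --pt "50 0 0 2 0 0 0" --pt "50 0 0 2 0 0 0" --pt "50 0 0 1.5 0 0 0" --pt "50 0 0 0 0 0 0"

```text
time_s: 45.05
tool_pos: [0.4926, -0.155, 0.1122]
tool_rot: [180.0, 0.0, -4.9]
force: [0.6, -0.4, -3.1]
grip_width: 0.05
```

>>> send_rows --pt "50 0 0 1 0 0 0" --pt "50 0 0 1 0 0 0" --pt "50 0 0 0 0 0 0"

```text
time_s: 45.35
tool_pos: [0.4926, -0.155, 0.1102]
tool_rot: [180.0, 0.0, -4.9]
force: [0.2, 0.7, -0.7]
grip_width: 0.0504
```

>>> send_rows --pt "50 0 0 0.8 0 0 0" --pt "50 0 0 0.8 0 0 0" --pt "50 0 0 0 0 0 0"

```text
time_s: 45.65
tool_pos: [0.4926, -0.1549, 0.1086]
tool_rot: [180.0, 0.0, -4.9]
force: [0.8, -0.3, -2.3]
grip_width: 0.0501
```

>>> send_rows --pt "50 0 0 0.8 0 0 0" --pt "50 0 0 0.8 0 0 0" --pt "50 0 0 0 0 0 0"

```text
time_s: 45.95
tool_pos: [0.4926, -0.155, 0.107]
tool_rot: [180.0, 0.0, -4.9]
force: [-0.0, 0.6, -0.9]
grip_width: 0.0503
```

>>> send_rows --pt "50 0 0 0.7 0 0 0" --pt "50 0 0 0.7 0 0 0" --pt "50 0 0 0 0 0 0"

```text
time_s: 46.25
tool_pos: [0.4933, -0.155, 0.1066]
tool_rot: [180.0, -0.1, -4.9]
force: [-0.4, -0.2, 3.4]
grip_width: 0.0502
```

>>> send_rows --pt "50 0 0 0.7 0 0 0" --pt "50 0 0 0.7 0 0 0" --pt "50 0 0 0 0 0 0"

```text
time_s: 46.55
tool_pos: [0.4936, -0.1552, 0.1056]
tool_rot: [179.9, -0.1, -4.9]
force: [-1.0, 0.8, 7.8]
grip_width: 0.0499
```

Seated at the expected height. Easing off the pressure and releasing.

>>> send_rows --pt "50 0 0 -1.5 0 0 0" --pt "53 0 0 0 0 0 0" --pt "56 0 0 0 0 0 0" --pt "59 0 0 0 0 0 0" --pt "62 0 0 0 0 0 0" --pt "65 0 0 0 0 0 0" --pt "70 0 0 0 0 0 0" --pt "80 0 0 0 0 0 0" --pt "87 0 0 0 0 0 0" --pt "87 0 0 0 0 0 0" --pt "87 0 0 0 0 0 0" --pt "87 0 0 0 0 0 0"

```text
time_s: 47.75
tool_pos: [0.4927, -0.155, 0.1059]
tool_rot: [180.0, -0.0, -4.9]
force: [-0.5, 0.0, -0.0]
grip_width: 0.0866
```

>>> send_rows --pt "87 0 0 -5 0 0 0" --pt "87 0 0 -10 0 0 0" --pt "87 0 0 -15 0 0 0" --pt "87 0 0 -20 0 0 0" --pt "87 0 0 -30 0 0 0" --pt "87 0 0 -40 0 0 0" --pt "87 0 0 -40 0 0 0" --pt "87 0 0 -40 0 0 0" --pt "87 0 0 -20 0 0 0" --pt "87 0 0 0 0 0 0" --pt "87 0 0 0 0 0 0"

```text
time_s: 48.85
tool_pos: [0.4927, -0.1548, 0.3266]
tool_rot: [180.0, -0.1, -4.9]
force: [-0.6, 0.3, -0.1]
grip_width: 0.0869
```

```bash
python3 -c "
from cell import env
o=env.get_obs();print(o['time_s'],o['force'],o['grip_width']);print(env.sign_off())"
```

```text
48.85 [-0.56307914  0.27100653 -0.06736357] 0.08685485227658005
the job is handed in; nothing more can be done
None
```

I spread the ring with the smaller pliers, pressed it down to the hub's stop and let it close. The pliers are back in their stand and released, and I handed the job in at 48.9 s. I had used all 200 camera calls by then, so the end state was checked by force and position only, not by eye.

**What the force readings showed:**
- **Ring in the groove:** Hub contact came at the predicted height (about 13 mm down) and the hard stop about 12 mm further on. On lifting, the spring force vanished within about 1–2 mm. An unheld hub would have followed for about 12 mm, so the ring appears to hold it down.
- **Pliers in the stand:** They went into the pocket freely and seated at the expected height. After release the tool force was about 0 N and the arm lifted clear.
- **Press forces:** The highest force I read was about 9 N, so nothing came near the 40 N or 120 N limits.

**What went wrong or is unconfirmed:**
- **Touching the ring:** Before the pins went in, I touched the tops of the eyes several times with up to about 8 N. I had gripped the handles too tightly, so the pins stood too far apart. The cameras also disagreed by a few mm on where the pliers sat in the grip.
- **Slip in the grip:** The pliers moved a few mm in the fingers while being carried.
- **Ring spread:** I set it from the finger opening, for about 9 mm at each eye (the limit is 11.5 mm). It passed over the shaft freely, but I did not measure the spread directly.

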